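# Mix an in-patient's chews into its kibble

### The arm

A 6-joint arm with a two-finger parallel gripper is mounted at the origin on the work surface. World frame = base frame: x ahead of the robot, y to its left, z up, the work surface at z = 0. Lengths are in m, angles in rad, forces in N, time in s.
With the tool pointing down it reaches from about 0.3 to 0.775 m from the base axis. Payload 14.6 kg.
Tool frame: the origin (TCP) lies on the centre line of the jaws, within the pads' length; the fingertips stand 25 mm ahead of it and the grasp point (between the pads) lies 6 mm ahead of it; z points along the fingers, y is the line along which they close (so a half turn about z gives the same grasp; the last joint's range is limited). The gripper opens to 85 mm and grips with 20 to 120 N. Pads are 22 mm wide; open, the fingers measure 114 mm over their backs; the gripper's body (76 mm by 85 mm) begins 54 mm behind the grasp point. The pads swing forward as they close: fully open they stand 13 mm farther back than shut.
Start: joints at [1.132, 0.3, 1.521, -0, 1.321, -0.067], TCP at [0.2, 0.512, 0.256] pointing down, gripper open.
Joint ranges: [-3.03, 3.03], [-0.79, 2.21], [0.23, 2.52], [-1.04, 4.18], [0, 3.07], [-2.55, 2.55]. Speed limits (rad/s): [2.22, 2.22, 2.57, 3.14, 3.14, 3.14].

### API

Orientations are given as a unit quaternion [w, x, y, z].
In Python, from rig import sense, imaging, order gives the robot as it stands.
- The arm moves only by the tool arm_command, never from a script. Its argument "deltas" is one flat list of numbers, 7 for each row, row after row: the shift along the tool's x, y, z normalised to -1 to 1, where 1 is 0.75 m, then the turn, a rotation vector about the tool's x, y, z normalised to -1 to 1, where 1 is pi/2 rad, then the opening, from -1 (shut) to 1 (fully open). In form: [tx, ty, tz, wx, wy, wz, claw, tx, ty, tz, wx, wy, wz, claw, ...]. A call has 1 to 20 rows; each row is the pose to reach, as a shift and turn from the pose commanded when the call began, along the tool's axes at that moment; what a row does not reach only later rows make up. A row lasts 1/12 s, in which the tool goes at most 41.7 mm and 7.16 degrees, less where a joint would pass 70% of its speed; a pose out of reach is approached as far as the arm can. A call with a number of a shift or a turn outside -1 to 1 is refused whole. A call with a gripper value outside its range is refused whole. The fingers move at their own pace and stop on an object; "squeeze" is the grip in N (left out, the last holds). Time passes only in rows, so rows that repeat a pose let the fingers close. It gives the time, the measured TCP pose, the force, the opening and the grip force at its end, in the units of the state.
- sense(): the state, without advancing time (a new reading comes with each control period).
- imaging.capture(name): name is "side" or "top" or "wrist"; returns the picture (400x640x3 uint8, red, green, blue); there is no depth.
- imaging.camera_info(name): a dict with "fovy" (degrees; the focal length in pixels is half the picture's height over the tangent of half this angle, whatever the lens; pixels are square), "cx", "cy" (the principal point, pixels), "position" and "rotation" of the camera in the world. Camera axes: x right, y up, looking along -z (the intrinsics and any distortion apply to the point x, -y, -z); pixel columns grow to the right and rows downward; lengths in m; the calibration is good to about 2 mm. A picture is of the moment at which its call begins: read the wrist's pose just before it. camera_info takes no time and is no camera call; for the wrist camera it gives the pose at the moment of the call.
- order.close_job(): hands the job in; it is judged then, once.
The state is a dict: "clock": time; "joint_positions": joint angles; "qd": joint speeds; "effort": joint torques, N m; "tool_pos": TCP position; "tcp_rot": TCP orientation; "force": force on the tool from outside, world axes, zero at the start; "wrist_torque": the same for the moment, N m; "width": opening from 0.0 (shut) to 1.0 (fully open); "finger_force": force on a finger pad.
Only numpy, scipy, OpenCV 4.12 (cv2) and the standard library are available. Lean on these libraries where they do the work, as an engineer would, in place of code of your own. Each camera call takes 0.05 s, during which the arm holds its last target. There are 200 camera calls.

### The job

Make up the in-patient's meal: put every chew that lies on the grey mat into the bowl of kibble, then take the spoon and stir them in, with at least three wide full turns round the bowl, the spoon's head down among the kibble so that it gets moved about. Then lay the spoon flat on its ribbed mat again and close the bowl with its lid, fully seated. All the food must end up in the bowl, and the tablet jar and the bandage roll stay standing where they are.

Things in the scene. Friction and masses are not known exactly. Their poses are not given: they have to be found in the camera images.
- bowl: white round glazed stoneware pet bowl, 168 mm across the rim, 48 mm high, too heavy to shift; origin at the centre of its underside, axes as the world's. Inside, its floor lies 7 mm above the origin, flat to 48 mm from the axis, then rises to 17 mm at 68 mm, from where the wall goes up steeply to an inner radius of 79 mm at the rim. It holds about one layer of kibble
- kibble1: piece of brown kibble, a rounded pellet 24 mm long and 18 mm thick, 10 g, lying in the bowl; origin at its centre
- kibble2: piece of brown kibble, a rounded pellet 24 mm long and 18 mm thick, 10 g, lying in the bowl; origin at its centre
- kibble3: piece of brown kibble, a rounded pellet 24 mm long and 18 mm thick, 10 g, lying in the bowl; origin at its centre
- kibble4: piece of brown kibble, a rounded pellet 24 mm long and 18 mm thick, 10 g, lying in the bowl; origin at its centre
- kibble5: piece of brown kibble, a rounded pellet 24 mm long and 18 mm thick, 10 g, lying in the bowl; origin at its centre
- kibble6: piece of brown kibble, a rounded pellet 24 mm long and 18 mm thick, 10 g, lying in the bowl; origin at its centre
- kibble7: piece of brown kibble, a rounded pellet 24 mm long and 18 mm thick, 10 g, lying in the bowl; origin at its centre
- kibble8: piece of brown kibble, a rounded pellet 24 mm long and 18 mm thick, 10 g, lying in the bowl; origin at its centre
- kibble9: piece of brown kibble, a rounded pellet 24 mm long and 18 mm thick, 10 g, lying in the bowl; origin at its centre
- kibble10: piece of brown kibble, a rounded pellet 24 mm long and 18 mm thick, 10 g, lying in the bowl; origin at its centre
- chew1: light brown square chew tablet, 26 x 26 x 8 mm, 12 g, scored with a cross, lying flat on the grey mat; origin at the centre of its underside, x and y along its sides, z up. Two to four of the four chews are present; an absent one reads None
- chew2: light brown square chew tablet, 26 x 26 x 8 mm, 12 g, scored with a cross, lying flat on the grey mat; origin at the centre of its underside, x and y along its sides, z up. Two to four of the four chews are present; an absent one reads None
- chew3: light brown square chew tablet, 26 x 26 x 8 mm, 12 g, scored with a cross, lying flat on the grey mat; origin at the centre of its underside, x and y along its sides, z up. Two to four of the four chews are present; an absent one reads None
- chew4: light brown square chew tablet, 26 x 26 x 8 mm, 12 g, scored with a cross, lying flat on the grey mat; origin at the centre of its underside, x and y along its sides, z up. Two to four of the four chews are present; an absent one reads None
- chew_mat: flat grey mat, 190 mm (x) x 200 mm (y) x 2 mm, fixed to the bench; origin at the centre of its underside. It lies on the left or on the right of the bowl
- spoon_mat: flat blue-green ribbed silicone mat, 250 mm (its x) x 110 mm (its y) x 4 mm over the ribs (the spoon lies 3 mm above the bench), fixed to the bench; origin at the centre of its underside. It lies on the other side of the bowl from the grey mat
- spoon: mixing spoon lying along its own x, 234 mm long, 70 g: straight black handle 14 mm wide (y), 16 mm high (z), from x = -85 to +65 mm, thin steel neck, round steel head 32 mm across, 9 mm thick, centred at x = +130 mm; origin on the handle's underside, z up as it lies
- spoon_grip (a point): where to grip the spoon: middle of the handle's section, 30 mm ahead of the spoon's origin towards the head and 8 mm above its underside; near its centre of mass
- spoon_head (a point): centre of the spoon's round head, 130 mm from the spoon's origin and 100 mm from the grip point along the spoon's x, 5 mm above the underside
- lid: round grey plastic lid flat on the bench, knob up, 120 g: a plug 140 mm across and 5 mm deep that enters the bowl's mouth, over it a disc 174 mm across, 5 mm thick, on top a round knob 26 mm across from 18 to 40 mm above the origin; origin at the centre of the plug's underside. Seated, its origin is 43 mm above the bowl's
- tablet_jar: amber glass jar, 64 mm across and 85 mm high, standing loose; bystander; origin at the centre of its underside
- bandage: rolled bandage standing on end, 54 mm across and 45 mm high, loose; bystander; origin at the centre of its underside

How it is judged:
On the way, in this order (a step that is already met when the one before it is completed fails the run):
1. every chew that is present is in the bowl (horizontal distance between each of chew1, chew2, chew3, chew4 and bowl below 0.075 m and z of each of chew1, chew2, chew3, chew4 in the frame of bowl below 0.046 m), for 0.3 s.
2. stirring: the sunken spoon head passes the far side of the bowl (turn 1) (horizontal distance between spoon_head and bowl below 0.07 m and z of spoon_head in the frame of bowl below 0.042 m and x of spoon_head in the frame of bowl above 0.012 m).
3. stirring: the sunken spoon head passes the left or right side of the bowl (turn 1) (horizontal distance between spoon_head and bowl below 0.07 m and z of spoon_head in the frame of bowl below 0.042 m and x of spoon_head in the frame of bowl between -0.01 and 0.01 m and (y of spoon_head in the frame of bowl above 0.012 m or y of spoon_head in the frame of bowl below -0.012 m)).
4. stirring: the sunken spoon head passes the near side of the bowl (turn 1) (horizontal distance between spoon_head and bowl below 0.07 m and z of spoon_head in the frame of bowl below 0.042 m and x of spoon_head in the frame of bowl below -0.012 m).
5. stirring: the sunken spoon head passes the left or right side of the bowl (turn 1) (all of step 3).
6. stirring: the sunken spoon head passes the far side of the bowl (turn 2) (all of step 2).
7. stirring: the sunken spoon head passes the left or right side of the bowl (turn 2) (all of step 5).
8. stirring: the sunken spoon head passes the near side of the bowl (turn 2), and kibble of both the middle and the outer ring has shifted 1.5 cm or more (all of step 4 and distance of any of kibble1, kibble2, kibble3, kibble4, kibble5, kibble6, kibble7 from where it was at the start of the episode above 0.015 m and distance of any of kibble8, kibble9, kibble10 from where it was at the start of the episode above 0.015 m).
At the end, for the whole second after the job is handed in: all chews and kibble inside the bowl; spoon flat and at rest on its ribbed mat (its grip point over the mat, the centre of its head over it or at most 2 cm past its end); lid on the bowl, centred within 12 mm, level within 0.06 rad, down on the rim within 3 mm (all of step 1 and horizontal distance between each of kibble1, kibble2, kibble3, kibble4, kibble5, kibble6, kibble7, kibble8, kibble9, kibble10 and bowl below 0.075 m and z of each of kibble1, kibble2, kibble3, kibble4, kibble5, kibble6, kibble7, kibble8, kibble9, kibble10 in the frame of bowl below 0.046 m and x of spoon_grip in the frame of spoon_mat between -0.125 and 0.125 m and y of spoon_grip in the frame of spoon_mat between -0.055 and 0.055 m and x of spoon_head in the frame of spoon_mat between -0.145 and 0.145 m and y of spoon_head in the frame of spoon_mat between -0.06 and 0.06 m and height (world z) of spoon_grip below 0.024 m and angle between spoon's own x axis and vertical between 1.45 and 1.69 rad and linear speed of each of spoon, lid below 0.02 m/s and horizontal distance between lid and bowl below 0.012 m and z of lid in the frame of bowl between 0.038 and 0.0465 m and angle between lid's own z axis and vertical below 0.06 rad); the robot touches nothing.
It fails at once if the tablet jar is pushed more than 3 cm or knocked over (distance of tablet_jar from where it was at the start of the episode above 0.03 m or angle between tablet_jar's own z axis and vertical above 0.5 rad).
It fails at once if the bandage is pushed more than 3 cm or knocked over (distance of bandage from where it was at the start of the episode above 0.03 m or angle between bandage's own z axis and vertical above 0.5 rad).
Of chew1, chew2, chew3, chew4 only 2 to 4 are there at a start; the rules pass over those that are not, and their reading is None.
At some moment in a run one of chew1, chew2, chew3, chew4, spoon, lid may be knocked a few centimetres aside while the robot is not near it.
Once in a run the grip may slacken for a moment while it holds something.
It also fails if it takes over 210 s, if anything falls off the work surface, if the arm or the gripper's body presses on something with over 40 N, if the wrist force passes 120 N, or if a joint passes its speed limit or range.

## Working session

There is one attempt and no reset: what is moved stays moved. The work goes in short steps, Python scripts to look and compute and a tool call to move; the robot and the scene stay as the last step left them, time stands still between calls to the robot, and variables do not carry over. Pictures are saved under pics/ and viewed, at most 18 in all, crops included, and the job is handed in when it is done.

Besides the shell and the picture viewer there is one more tool, called after "Request:" in YAML: its name, and indented under it one key for each argument. arm_command: Moves the arm, as the interface text tells. Scaled input: -1 to 1 covers 0.75 m each way for a shift and pi/2 rad each way for a turn. Its arguments: {"type":"object","properties":{"deltas":{"type":"array"},"squeeze":{"type":"number"}},"required":["deltas"]}

```bash
ls; mkdir -p pics; python3 - <<'E'
from rig import sense, imaging, order
import cv2
print(sense())
for n in ("top","side"):
    im=imaging.capture(n); cv2.imwrite(f"pics/{n}0.png",im[:,:,::-1]); print(n,imaging.camera_info(n))
print(imaging.camera_info("wrist"))
E
```

```text
pics
{'clock': 0.0, 'joint_positions': array([ 1.13241626e+00,  3.00495338e-01,  1.52159255e+00,  1.56943101e-05,
        1.32071300e+00, -6.66020237e-02]), 'qd': array([ 0.00205123, -0.00065488, -0.00073565, -0.00272639,  0.00031208,
       -0.00107179]), 'effort': array([ 9.47716580e-04, -5.43496263e+01, -3.61799991e+01,  6.79702771e-05,
        3.97199226e-03,  1.38433086e-05]), 'tool_pos': array([0.19971106, 0.51223442, 0.25570315]), 'tcp_rot': array([-1.58278744e-04,  1.84822192e-01,  9.82771791e-01, -5.83060679e-04]), 'force': array([-0.11341975, -0.90308328,  0.14694153]), 'wrist_torque': array([-0.06707189, -0.01816886,  0.0200731 ]), 'finger_force': 0.0, 'width': 1.0036994658891891}
top {'fovy': 50.3194623503744, 'cx': 318.89089654805514, 'cy': 198.21935687266813, 'position': array([0.45376638, 0.00327969, 0.84860025]), 'rotation': array([ 0.7148938 ,  0.03472654, -0.02763497, -0.69782321])}
side {'fovy': 51.61079315138754, 'cx': 322.44546657106514, 'cy': 200.07590028989424, 'position': array([-0.00828939, -0.5477864 ,  0.56899517]), 'rotation': array([ 0.82542218,  0.42928076, -0.1729358 , -0.3232483 ])}
{'fovy': 65.69222821141891, 'cx': 318.13759624001307, 'cy': 191.2441698223654, 'position': array([0.123038  , 0.54209711, 0.37379848]), 'rotation': array([ 0.81508754, -0.13381865, -0.09021285,  0.55640499])}
```

View pics/top0.png

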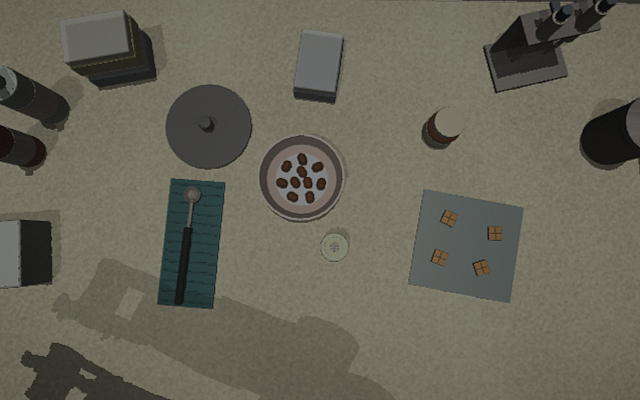

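View pics/side0.png

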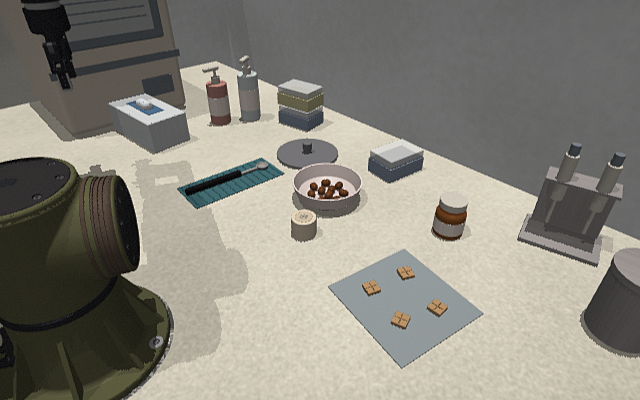

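Top view: four chews near (449,218), (495,233), (439,257) and (481,268). Bowl at (302,178), lid at (208,126) with its knob at (206,124), spoon head at (193,195) and handle end at (179,303). Jar at (443,127), bandage at (335,247). The side view agrees.

```bash
cat > h.py <<'E'
import numpy as np, cv2
from rig import sense, imaging
from scipy.spatial.transform import Rotation as R
rot=lambda q: R.from_quat(np.roll(q,-1))
def ray(info,uv):
    f=200/np.tan(np.radians(info["fovy"])/2)
    uv=np.atleast_2d(uv).astype(float)
    d=np.c_[(uv[:,0]-info["cx"])/f,-(uv[:,1]-info["cy"])/f,-np.ones(len(uv))]
    return rot(info["rotation"]).apply(d)
def onto(info,uv,z):
    d=ray(info,uv); p=info["position"]
    return p+d*((z-p[2])/d[:,2])[:,None]
def grab(n,save=None):
    info=imaging.camera_info(n); im=imaging.capture(n)
    if save: cv2.imwrite(f"pics/{save}.png",im[:,:,::-1])
    return im,info
def blobs(mask,amin=30):
    cs,_=cv2.findContours(mask.astype(np.uint8),cv2.RETR_EXTERNAL,cv2.CHAIN_APPROX_NONE)
    return [c[:,0,:] for c in cs if cv2.contourArea(c)>=amin]
def hsv(im): return cv2.cvtColor(im,cv2.COLOR_RGB2HSV).astype(int)
def rect(P):  # planar points -> centre, size, angle (deg)
    (c,s,a)=cv2.minAreaRect((P[:,:2]*1000).astype(np.float32)); return np.round(c,1),np.round(s,1),round(a,1)
def chews(im,info,z=0.010):
    h=hsv(im); m=(h[...,0]>5)&(h[...,0]<22)&(h[...,1]>90)&(h[...,2]>90)
    return [rect(onto(info,c,z))+(c.mean(0).round(),) for c in blobs(m)]
def go(pos,q=None):  # tool-frame delta (normalised) from the present pose to pos
    s=sense(); r=rot(s["tcp_rot"])
    d=r.inv().apply(np.array(pos)-s["tool_pos"])/0.75
    w=np.zeros(3) if q is None else (r.inv()*q).as_rotvec()/(np.pi/2)
    return d.round(4),w.round(4)
def down(yaw):  # tool down, tool y at yaw deg in the world
    a=np.radians(yaw); y=np.array([np.cos(a),np.sin(a),0]); z=np.array([0,0,-1.])
    return R.from_matrix(np.c_[np.cross(y,z),y,z])
E
python3 - <<'E'
from h import *
im=cv2.imread("pics/top0.png")[:,:,::-1].copy(); info=imaging.camera_info("top")
h=hsv(im)
for uv in [(449,218),(445,128),(208,150),(270,160),(302,150),(185,250),(192,195),(200,260),(450,120),(335,240)]: print(uv,h[uv[1],uv[0]],end=' ')
print()
for c in chews(im,info): print(c)
# spoon mat
m=(h[...,0]>80)&(h[...,0]<100)&(h[...,1]>100)
for c in blobs(m,200): print("mat",rect(onto(info,c,0.004)),rect(c.astype(float)/1000))
# dark handle
x=np.zeros(h.shape[:2],bool); x[170:315,150:230]=1
m=x&(h[...,2]<45)
for c in blobs(m,60): print("handle",rect(onto(info,c,0.017)))
for uv,z,n in [((193,195),.008,"head"),((206,124),.04,"knob"),((302,178),.048,"bowl"),((335,247),.045,"band"),((450,121),.085,"jar")]: print(n,onto(info,uv,z).round(3))
# bowl rim / lid: Hough
g=cv2.cvtColor(im,cv2.COLOR_RGB2GRAY)
for c in cv2.HoughCircles(cv2.medianBlur(g,3),cv2.HOUGH_GRADIENT,1,60,param1=80,param2=30,minRadius=38,maxRadius=48)[0]: print(c, onto(info,c[:2],.048).round(4), onto(info,c[:2],.010).round(4))
E
```

```text
(449, 218) [ 17 124  78] (445, 128) [ 22  36 126] (208, 150) [30  8 66] (270, 160) [15 39 66] (302, 150) [ 13  38 121] (185, 250) [40 26 30] (192, 195) [19 22 92] (200, 260) [90 92 64] (450, 120) [ 21  39 124] (335, 240) [ 33  43 130] 
(array([ 400.1, -306.8]), array([24.1, 24.1]), 17.9, array([481., 268.]))
(array([ 417.9, -225.1]), array([24.1, 24.3]), 69.5, array([439., 258.]))
(array([ 467.8, -333.3]), array([23.4, 23.9]), 1.4, array([495., 233.]))
(array([ 495.4, -243.9]), array([24.4, 23.9]), 64.5, array([449., 218.]))
handle (array([403.8, 272.7]), array([ 22.5, 178.3]), 84.7)
head [[0.528 0.263 0.008]]
knob [[0.665 0.235 0.04 ]]
bowl [[0.562 0.045 0.048]]
band [[ 0.434 -0.02   0.045]]
jar [[ 0.668 -0.224  0.085]]
[208.5 126.5  42.9] [[0.6577 0.2276 0.048 ]] [[0.6674 0.2382 0.01  ]]
[299.5 176.5  40.8] [[0.565 0.05  0.048]] [[0.5702 0.0522 0.01  ]]
```

```bash
python3 - <<'E'
from h import *
print(go([.42,.1,.22],down(18)))
s=sense(); r=rot(s["tcp_rot"]); print(r.inv().apply(np.array([.4,-.307,.12])-s["tool_pos"])/.75)
E
```

```text
(array([-0.4733, -0.4054,  0.0481]), array([-6.000e-04,  2.000e-04,  5.633e-01]))
[-0.64560684 -0.92053017  0.18195136]
```

Request:
arm_command:
  deltas: [-0.473,-0.405,0.05,0,0,0.563,0.1,-0.473,-0.405,0.05,0,0,0.563,0.1,-0.473,-0.405,0.05,0,0,0.563,0.1,-0.473,-0.405,0.05,0,0,0.563,0.1,-0.473,-0.405,0.05,0,0,0.563,0.1,-0.473,-0.405,0.05,0,0,0.563,0.1,-0.473,-0.405,0.05,0,0,0.563,0.1,-0.473,-0.405,0.05,0,0,0.563,0.1,-0.473,-0.405,0.05,0,0,0.563,0.1,-0.473,-0.405,0.05,0,0,0.563,0.1,-0.646,-0.92,0.18,0,0,0.563,0.1,-0.646,-0.92,0.18,0,0,0.563,0.1,-0.646,-0.92,0.18,0,0,0.563,0.1,-0.646,-0.92,0.18,0,0,0.563,0.1,-0.646,-0.92,0.18,0,0,0.563,0.1,-0.646,-0.92,0.18,0,0,0.563,0.1,-0.646,-0.92,0.18,0,0,0.563,0.1,-0.646,-0.92,0.18,0,0,0.563,0.1,-0.646,-0.92,0.18,0,0,0.563,0.1,-0.646,-0.92,0.18,0,0,0.563,0.1]
  squeeze: 30

```text
clock: 1.77
tool_pos: [0.3994, -0.2625, 0.131]
tcp_rot: [-0.0, 0.588, 0.809, 0.0]
force: [1.5, 1.1, 0.2]
width: 0.552
finger_force: 0.0
```

```bash
python3 - <<'E'
from h import *
im,info=grab("wrist","w1"); print(info["position"])
for c in chews(im,info): print(c)
s=sense();print(s["tool_pos"])
print(go([.400,-.3065,.1],down(18)),go([.400,-.3065,.0265],down(18)))
E
```

```text
[ 0.3738972  -0.18438796  0.24904074]
(array([ 464.2, -333.3]), array([18.2, 24.9]), 1.6, array([360., 286.]))
(array([ 400.2, -306.8]), array([24.4, 23.9]), 18.0, array([305., 240.]))
(array([ 494.6, -244.3]), array([24.6, 25.2]), 65.0, array([435., 206.]))
(array([ 423.6, -215.8]), array([ 9.1, 24.8]), 48.9, array([366., 150.]))
[ 0.39904344 -0.26750848  0.12957055]
(array([-0.0499, -0.0147,  0.0395]), array([-0.0007,  0.0002, -0.0015])) (array([-0.0498, -0.0146,  0.1375]), array([-0.0007,  0.0002, -0.0015]))
```

View pics/w1.png

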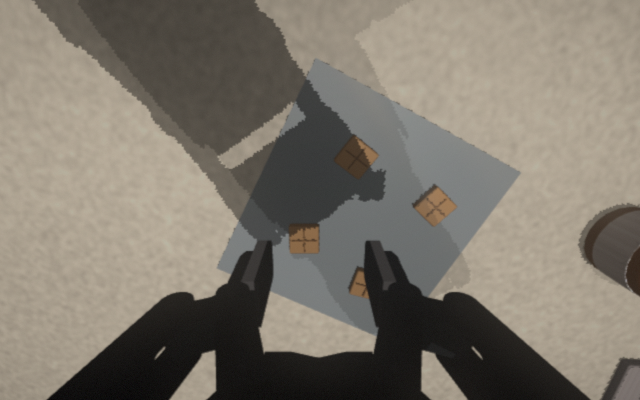

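Request:
arm_command:
  deltas: [-0.05,-0.015,0.06,0,0,0,0.1,-0.05,-0.015,0.06,0,0,0,0.1,-0.05,-0.015,0.06,0,0,0,0.1,-0.05,-0.015,0.06,0,0,0,0.1,-0.05,-0.015,0.06,0,0,0,0.1]

```text
clock: 2.23
tool_pos: [0.4012, -0.299, 0.0874]
tcp_rot: [0.0, 0.587, 0.809, 0.0]
force: [0.5, 0.8, -0.3]
width: 0.55
finger_force: 0.0
```

```bash
python3 - <<'E'
from h import *
s=sense();print(s["tool_pos"],s["qd"].round(3)); print(go([.400,-.3065,.0265],down(18)))
print(go([.56,.06,.16],down(18)))
E
```

```text
[ 0.40119659 -0.29896903  0.08737444] [ 0.008 -0.017 -0.002 -0.002 -0.004 -0.002]
(array([-0.009 , -0.0047,  0.0812]), array([0.0002, 0.0002, 0.0005]))
(array([ 0.3895,  0.3496, -0.0969]), array([0.0002, 0.0002, 0.0005]))
```

Request:
arm_command:
  deltas: [-0.009,-0.005,0.05,0,0,0,0.1,-0.009,-0.005,0.07,0,0,0,0.1,-0.009,-0.005,0.081,0,0,0,0.1,-0.009,-0.005,0.081,0,0,0,0.1,-0.009,-0.005,0.081,0,0,0,-1,-0.009,-0.005,0.081,0,0,0,-1,-0.009,-0.005,0.081,0,0,0,-1,-0.009,-0.005,0.081,0,0,0,-1,-0.009,-0.005,0.081,0,0,0,-1,-0.009,-0.005,0.081,0,0,0,-1,-0.009,-0.005,0.03,0,0,0,-1,-0.009,-0.005,-0.05,0,0,0,-1,-0.009,-0.005,-0.05,0,0,0,-1,-0.009,-0.005,-0.05,0,0,0,-1,-0.009,-0.005,-0.05,0,0,0,-1]
  squeeze: 30

```text
clock: 3.48
tool_pos: [0.3999, -0.3073, 0.1257]
tcp_rot: [0.002, 0.588, 0.809, -0.0]
force: [0.6, -0.6, -0.6]
width: 0.29
finger_force: 29.8
```

```bash
python3 - <<'E'
from h import *
s=sense();print(s["tool_pos"],s["width"],s["finger_force"]); print(go([.56,.06,.16],down(18)),go([.56,.06,.085],down(18)))
im,info=grab("wrist","w2")
E
```

```text
[ 0.39985365 -0.30731443  0.12571815] 0.28962349425688466 29.81510728597641
(array([ 0.3994,  0.3547, -0.0462]), array([0.001 , 0.0017, 0.0004])) (array([0.3997, 0.3546, 0.0538]), array([0.001 , 0.0017, 0.0004]))
```

Request:
arm_command:
  deltas: [0,0,-0.046,0,0,0,-1,0.399,0.355,-0.046,0,0,0,-1,0.399,0.355,-0.046,0,0,0,-1,0.399,0.355,-0.046,0,0,0,-1,0.399,0.355,-0.046,0,0,0,-1,0.399,0.355,-0.046,0,0,0,-1,0.399,0.355,-0.046,0,0,0,-1,0.399,0.355,-0.046,0,0,0,-1,0.399,0.355,-0.046,0,0,0,-1,0.399,0.355,-0.046,0,0,0,-1,0.399,0.355,-0.046,0,0,0,-1,0.399,0.355,-0.046,0,0,0,-1,0.399,0.355,-0.046,0,0,0,-1,0.399,0.355,-0.046,0,0,0,-1,0.399,0.355,-0.046,0,0,0,-1]

```text
clock: 4.78
tool_pos: [0.5596, 0.0589, 0.1581]
tcp_rot: [-0.0, 0.588, 0.809, -0.0]
force: [-1.3, 0.5, 0.5]
width: 0.29
finger_force: 29.8
```

```bash
python3 - <<'E'
from h import *
s=sense();print(s["tool_pos"],s["width"],s["finger_force"])
im,info=grab("wrist","w3")
import json; json.dump({k:(v.tolist() if hasattr(v,'tolist') else v) for k,v in info.items()},open("w3.json","w"))
E
```

```text
[0.55958246 0.0588965  0.15808445] 0.2895951963866065 29.813826084136963
```

View pics/w3.png

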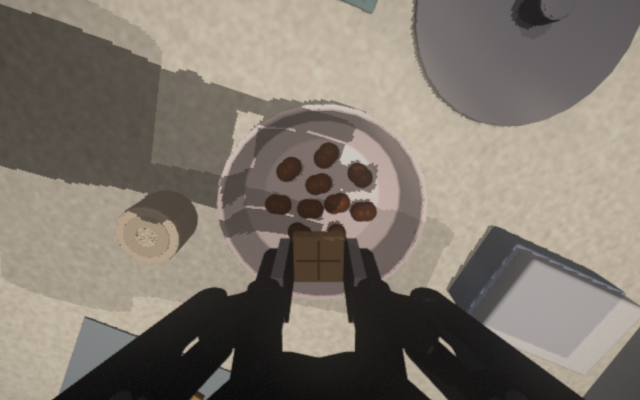

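The wrist view shows the chew held at (318,257) above the bowl. The outer rim passes about (219,200), (424,197), (322,103) and (262,125). I'll fit a circle to it.

```bash
python3 - <<'E'
from h import *
import json
from scipy.optimize import least_squares
info={k:np.array(v) for k,v in json.load(open("w3.json")).items()}
uv=[(219,200),(424,197),(322,103),(258,128),(391,131),(226,235),(418,232)]
P=onto(info,uv,.046)[:,:2]
r=least_squares(lambda p:np.hypot(*(P-p[:2]).T)-p[2],[.56,.05,.084]); print(r.x,r.fun.round(4))
b=r.x
# kibble positions
im=cv2.imread("pics/w3.png")[:,:,::-1].copy();h=hsv(im)
m=(h[...,1]>110)&(h[...,2]<110);m[240:]=0;m[:,:230]=0;m[:,420:]=0
for c in blobs(m,60): print((onto(info,c.mean(0),.016)[0,:2]-b[:2]).round(3))
print(go([b[0],b[1],.12]))
E
```

```text
[0.56509333 0.04842876 0.08146411] [ 0.0003  0.0001  0.0014 -0.0012 -0.0005  0.0001 -0.0001]
[ 0.007 -0.035]
[ 0.04  -0.001]
[-0.007 -0.013]
[-0.035 -0.018]
[ 0.015 -0.001]
[-0.007  0.012]
[0.021 0.032]
[-0.035  0.016]
[-0.008  0.039]
(array([-0.0154,  0.0026,  0.0511]), array([0., 0., 0.]))
```

```bash
python3 - <<'E'
from h import *
print(go([.585,.028,.073]), go([.585,.028,.15]),go([.53,-.1,.15],down(-20.5)),go([.418,-.225,.1],down(-20.5)))
E
```

```text
(array([-0.0495,  0.0195,  0.1137]), array([0., 0., 0.])) (array([-0.0495,  0.0194,  0.0111]), array([0., 0., 0.])) (array([-0.1892, -0.1029,  0.0111]), array([-5.000e-04,  1.000e-04,  4.272e-01])) (array([-0.3018, -0.2963,  0.0779]), array([-5.000e-04,  1.000e-04,  4.272e-01]))
```

Request:
arm_command:
  deltas: [-0.05,0.02,0.05,0,0,0,-1,-0.05,0.02,0.1,0,0,0,-1,-0.05,0.02,0.114,0,0,0,-1,-0.05,0.02,0.114,0,0,0,-1,-0.05,0.02,0.114,0,0,0,0.0,-0.05,0.02,0.114,0,0,0,0.0,-0.05,0.02,0.114,0,0,0,0.0,-0.05,0.02,0.06,0,0,0,0.0,-0.05,0.02,0.01,0,0,0,0.0,-0.302,-0.296,0.05,0,0,0.427,0.1,-0.302,-0.296,0.05,0,0,0.427,0.1,-0.302,-0.296,0.05,0,0,0.427,0.1,-0.302,-0.296,0.078,0,0,0.427,0.1,-0.302,-0.296,0.078,0,0,0.427,0.1,-0.302,-0.296,0.078,0,0,0.427,0.1,-0.302,-0.296,0.078,0,0,0.427,0.1,-0.302,-0.296,0.078,0,0,0.427,0.1,-0.302,-0.296,0.078,0,0,0.427,0.1,-0.302,-0.296,0.078,0,0,0.427,0.1,-0.302,-0.296,0.078,0,0,0.427,0.1]

```text
clock: 6.5
tool_pos: [0.4197, -0.224, 0.1012]
tcp_rot: [0.001, 0.821, 0.571, 0.0]
force: [0.2, -0.3, -0.2]
width: 0.551
finger_force: 0.0
```

```bash
python3 - <<'E'
from h import *
im,info=grab("wrist","w4")
for c in chews(im,info): print(c)
im,info=grab("top","t4")
for c in chews(im,info): print("top",c)
s=sense();print(s["tool_pos"],s["width"])
print(go([.418,-.225,.0265],down(-20.5)))
E
```

```text
(array([ 475.7, -325.8]), array([ 9. , 11.7]), 1.4, array([429., 293.]))
(array([ 495. , -243.5]), array([25.4, 25.2]), 65.0, array([427., 196.]))
top (array([ 495.4, -243.9]), array([24.4, 23.9]), 64.5, array([449., 218.]))
top (array([588.1,  35.1]), array([24.4, 22.8]), 31.3, array([308., 168.]))
[ 0.4197784  -0.22356508  0.10083485] 0.5509041096054498
(array([-0.0026, -0.0017,  0.0991]), array([0.0008, 0.0001, 0.002 ]))
```

Request:
arm_command:
  deltas: [-0.003,-0.002,0.05,0,0,0,0.1,-0.003,-0.002,0.08,0,0,0,0.1,-0.003,-0.002,0.099,0,0,0,0.1,-0.003,-0.002,0.099,0,0,0,0.1,-0.003,-0.002,0.099,0,0,0,-1,-0.003,-0.002,0.099,0,0,0,-1,-0.003,-0.002,0.099,0,0,0,-1,-0.003,-0.002,0.099,0,0,0,-1,-0.003,-0.002,0.099,0,0,0,-1,-0.003,-0.002,0.099,0,0,0,-1,-0.003,-0.002,0.05,0,0,0,-1,-0.003,-0.002,-0.05,0,0,0,-1,-0.003,-0.002,-0.05,0,0,0,-1,-0.003,-0.002,-0.05,0,0,0,-1,-0.003,-0.002,-0.05,0,0,0,-1]

```text
clock: 7.85
tool_pos: [0.4179, -0.2256, 0.1396]
tcp_rot: [0.002, 0.821, 0.571, 0.001]
force: [-0.0, 0.8, -0.8]
width: 0.291
finger_force: 30.3
```

```bash
python3 - <<'E'
from h import *
s=sense();print(s["tool_pos"],s["width"])
for p in ([.54,.048,.14],[.54,.048,.073],[.5,-.02,.15]): print(go(p,down(-25)))
E
```

```text
[ 0.41793868 -0.22558606  0.13961631] 0.2914232702941833
(array([ 0.3986,  0.0259, -0.0007]), array([0.0027, 0.0004, 0.0519]))
(array([0.3987, 0.0255, 0.0886]), array([0.0027, 0.0004, 0.0519]))
(array([ 0.295 ,  0.0074, -0.0141]), array([0.0027, 0.0004, 0.0519]))
```

Request:
arm_command:
  deltas: [0.4,0.026,0,0,0,0.05,-1,0.4,0.026,0,0,0,0.05,-1,0.4,0.026,0,0,0,0.05,-1,0.4,0.026,0,0,0,0.05,-1,0.4,0.026,0,0,0,0.05,-1,0.4,0.026,0,0,0,0.05,-1,0.4,0.026,0,0,0,0.05,-1,0.4,0.026,0.03,0,0,0.05,-1,0.4,0.026,0.06,0,0,0.05,-1,0.4,0.026,0.088,0,0,0.05,-1,0.4,0.026,0.088,0,0,0.05,-1,0.4,0.026,0.088,0,0,0.05,0,0.4,0.026,0.088,0,0,0.05,0,0.4,0.026,0.088,0,0,0.05,0,0.4,0.026,0.04,0,0,0.05,0,0.4,0.026,-0.015,0,0,0.05,0,0.3,0.01,-0.015,0,0,0.05,0.1,0.3,0.01,-0.015,0,0,0.05,0.1,0.3,0.01,-0.015,0,0,0.05,0.1,0.3,0.01,-0.015,0,0,0.05,0.1]

```text
clock: 9.52
tool_pos: [0.5022, -0.0187, 0.1503]
tcp_rot: [0.001, 0.844, 0.537, 0.001]
force: [0.9, 0.6, 1.0]
width: 0.549
finger_force: 0.0
```

```bash
python3 - <<'E'
from h import *
im,info=grab("top","t5")
for c in chews(im,info): print("top",c)
s=sense();print(s["tool_pos"],s["width"])
for p in ([.495,-.244,.1],[.495,-.244,.0265]): print(go(p,down(-25)))
E
```

```text
top (array([ 467.8, -333.4]), array([23.4, 24.1]), 1.4, array([495., 233.]))
top (array([ 495.1, -243.5]), array([25.1, 24.8]), 64.5, array([449., 218.]))
[ 0.50263437 -0.01789443  0.15003367] 0.5524540928362226
(array([-0.2776,  0.118 ,  0.0667]), array([ 0.0012, -0.0005,  0.0002]))
(array([-0.2777,  0.1178,  0.1647]), array([ 0.0012, -0.0005,  0.0002]))
```

Request:
arm_command:
  deltas: [-0.277,0.118,0.06,0,0,0,0.1,-0.277,0.118,0.06,0,0,0,0.1,-0.277,0.118,0.06,0,0,0,0.1,-0.277,0.118,0.06,0,0,0,0.1,-0.277,0.118,0.06,0,0,0,0.1,-0.277,0.118,0.066,0,0,0,0.1,-0.277,0.118,0.066,0,0,0,0.1,-0.277,0.118,0.11,0,0,0,0.1,-0.277,0.118,0.145,0,0,0,0.1,-0.277,0.118,0.164,0,0,0,0.1,-0.277,0.118,0.164,0,0,0,0.1,-0.277,0.118,0.164,0,0,0,-1,-0.277,0.118,0.164,0,0,0,-1,-0.277,0.118,0.164,0,0,0,-1,-0.277,0.118,0.164,0,0,0,-1,-0.277,0.118,0.164,0,0,0,-1,-0.277,0.118,0.164,0,0,0,-1,-0.277,0.118,0.11,0,0,0,-1,-0.277,0.118,0.02,0,0,0,-1,-0.277,0.118,0.02,0,0,0,-1]

```text
clock: 11.23
tool_pos: [0.4965, -0.2426, 0.1377]
tcp_rot: [0.001, 0.843, 0.539, 0.001]
force: [-0.3, -0.6, 0.8]
width: 0.294
finger_force: 30.1
```

```bash
python3 - <<'E'
from h import *
s=sense();print(s["tool_pos"],s["width"])
for p in ([.565,.07,.145],[.565,.07,.073],[.565,-.02,.15],[.5,-.15,.15]): print(go(p,down(-1.5)))
E
```

```text
[ 0.49645934 -0.24257008  0.13772394] 0.29379991372728537
(array([ 0.4166, -0.0921, -0.0101]), array([ 0.002 ,  0.0005, -0.2593]))
(array([ 0.4166, -0.0924,  0.0859]), array([ 0.002 ,  0.0005, -0.2593]))
(array([ 0.3077, -0.0416, -0.0165]), array([ 0.002 ,  0.0005, -0.2593]))
(array([ 0.114 , -0.0475, -0.0165]), array([ 0.002 ,  0.0005, -0.2593]))
```

Request:
arm_command:
  deltas: [0.416,-0.092,-0.01,0,0,-0.26,-1,0.416,-0.092,-0.01,0,0,-0.26,-1,0.416,-0.092,-0.01,0,0,-0.26,-1,0.416,-0.092,-0.01,0,0,-0.26,-1,0.416,-0.092,-0.01,0,0,-0.26,-1,0.416,-0.092,-0.01,0,0,-0.26,-1,0.416,-0.092,-0.01,0,0,-0.26,-1,0.416,-0.092,-0.01,0,0,-0.26,-1,0.416,-0.092,0.04,0,0,-0.26,-1,0.416,-0.092,0.086,0,0,-0.26,-1,0.416,-0.092,0.086,0,0,-0.26,-1,0.416,-0.092,0.086,0,0,-0.26,0,0.416,-0.092,0.086,0,0,-0.26,0,0.416,-0.092,0.086,0,0,-0.26,0,0.416,-0.092,0.04,0,0,-0.26,0,0.416,-0.092,-0.016,0,0,-0.26,0,0.114,-0.047,-0.016,0,0,-0.26,0.1,0.114,-0.047,-0.016,0,0,-0.26,0.1,0.114,-0.047,-0.016,0,0,-0.26,0.1,0.114,-0.047,-0.016,0,0,-0.26,0.1]

```text
clock: 12.9
tool_pos: [0.5165, -0.0928, 0.1481]
tcp_rot: [0.002, 0.716, 0.698, 0.001]
force: [1.0, -1.0, -0.7]
width: 0.547
finger_force: 0.0
```

```bash
python3 - <<'E'
from h import *
im,info=grab("top","t6")
for c in chews(im,info): print("top",c)
s=sense();print(s["tool_pos"],s["width"])
for p in ([.468,-.333,.1],[.468,-.333,.0265]): print(go(p,down(1.4)))
E
```

```text
top (array([ 467.8, -332.8]), array([23.4, 25.2]), 1.4, array([495., 233.]))
top (array([529.4,  42.8]), array([25.1, 24.5]), 15.5, array([304., 197.]))
top (array([566.8,  70. ]), array([24. , 25.8]), 1.3, array([290., 178.]))
top (array([587.9,  35. ]), array([24.5, 23.5]), 33.6, array([308., 168.]))
[ 0.51486874 -0.09868899  0.14798781] 0.5492862689168097
(array([-0.314 , -0.0533,  0.0645]), array([ 0.0017,  0.0014, -0.0346]))
(array([-0.3138, -0.0535,  0.1625]), array([ 0.0017,  0.0014, -0.0346]))
```

Request:
arm_command:
  deltas: [-0.314,-0.053,0.064,0,0,-0.035,0.1,-0.314,-0.053,0.064,0,0,-0.035,0.1,-0.314,-0.053,0.064,0,0,-0.035,0.1,-0.314,-0.053,0.064,0,0,-0.035,0.1,-0.314,-0.053,0.064,0,0,-0.035,0.1,-0.314,-0.053,0.064,0,0,-0.035,0.1,-0.314,-0.053,0.064,0,0,-0.035,0.1,-0.314,-0.053,0.064,0,0,-0.035,0.1,-0.314,-0.053,0.064,0,0,-0.035,0.1]

```text
clock: 13.7
tool_pos: [0.4712, -0.3255, 0.0991]
tcp_rot: [0.001, 0.697, 0.717, 0.0]
force: [-0.2, 0.7, -0.5]
width: 0.548
finger_force: 0.0
```

```bash
python3 - <<'E'
from h import *
s=sense();print(s["tool_pos"],s["width"])
print(go([.468,-.333,.0265],down(1.4)))
im,info=grab("wrist")
for c in chews(im,info): print(c)
E
```

```text
[ 0.47118108 -0.32545152  0.09910004] 0.5482636395600822
(array([-0.0098, -0.0047,  0.0968]), array([0.0009, 0.0006, 0.0024]))
```

Request:
arm_command:
  deltas: [-0.01,-0.005,0.05,0,0,0,0.1,-0.01,-0.005,0.08,0,0,0,0.1,-0.01,-0.005,0.097,0,0,0,0.1,-0.01,-0.005,0.097,0,0,0,0.1,-0.01,-0.005,0.097,0,0,0,-1,-0.01,-0.005,0.097,0,0,0,-1,-0.01,-0.005,0.097,0,0,0,-1,-0.01,-0.005,0.097,0,0,0,-1,-0.01,-0.005,0.097,0,0,0,-1,-0.01,-0.005,0.097,0,0,0,-1,-0.01,-0.005,0.05,0,0,0,-1,-0.01,-0.005,-0.05,0,0,0,-1,-0.01,-0.005,-0.05,0,0,0,-1,-0.01,-0.005,-0.05,0,0,0,-1,-0.01,-0.005,-0.05,0,0,0,-1]

```text
clock: 15.0
tool_pos: [0.4684, -0.3329, 0.138]
tcp_rot: [0.002, 0.696, 0.718, 0.0]
force: [-0.4, -0.4, -1.2]
width: 0.291
finger_force: 30.0
```

```bash
python3 - <<'E'
from h import *
s=sense();print(s["tool_pos"],s["width"])
for p in ([.565,.035,.14],[.565,.035,.075],[.48,.15,.16]): print(go(p,down(1.4)))
E
```

```text
[ 0.46841396 -0.33290719  0.13800105] 0.2911261537233868
(array([ 0.4865,  0.1434, -0.0037]), array([0.0023, 0.002 , 0.0034]))
(array([0.4867, 0.143 , 0.083 ]), array([0.0023, 0.002 , 0.0034]))
(array([ 0.643 ,  0.0347, -0.0312]), array([0.0023, 0.002 , 0.0034]))
```

Request:
arm_command:
  deltas: [0.482,0.142,0,0,0,0,-1,0.482,0.142,0,0,0,0,-1,0.482,0.142,0,0,0,0,-1,0.482,0.142,0,0,0,0,-1,0.482,0.142,0,0,0,0,-1,0.482,0.142,0,0,0,0,-1,0.482,0.142,0,0,0,0,-1,0.482,0.142,0,0,0,0,-1,0.482,0.142,0,0,0,0,-1,0.482,0.142,0.03,0,0,0,-1,0.482,0.142,0.06,0,0,0,-1,0.482,0.142,0.083,0,0,0,-1,0.482,0.142,0.083,0,0,0,-1,0.482,0.142,0.083,0,0,0,0,0.482,0.142,0.083,0,0,0,0,0.482,0.142,0.083,0,0,0,0,0.482,0.142,0.04,0,0,0,0,0.482,0.142,-0.02,0,0,0,0,0.482,0.142,-0.03,0,0,0,0,0.482,0.142,-0.03,0,0,0,0]

```text
clock: 16.67
tool_pos: [0.5651, 0.0313, 0.1628]
tcp_rot: [0.003, 0.697, 0.717, 0.003]
force: [0.8, 0.1, 0.0]
width: 0.502
finger_force: 0.0
```

```bash
python3 - <<'E'
from h import *
im,info=grab("top","t7"); print(sense()["tool_pos"])
h=hsv(im)
# spoon: dark handle pixels on the mat
x=np.zeros(h.shape[:2],bool); x[170:315,150:230]=1
for c in blobs(x&(h[...,0]>80)&(h[...,0]<100)&(h[...,1]>60),200): print("mat",rect(onto(info,c,0.004)))
for c in blobs(x&(h[...,1]<60)&(h[...,2]<45),60): print("dark",rect(onto(info,c,0.015)), c.min(0),c.max(0))
cv2.imwrite("pics/t7c.png",cv2.resize(im[100:320,130:350,::-1],None,fx=2.7,fy=2.7,interpolation=cv2.INTER_CUBIC))
for p in ([.48,.2,.16],[.43,.27,.16]): print(go(p,down(85)))
E
```

```text
[0.56417476 0.03126784 0.16028503]
mat (array([435. , 262.6]), array([108.8, 247.9]), 86.8)
dark (array([390.1, 272.9]), array([ 17.2, 149.2]), 85.7) [175 227] [192 304]
(array([ 2.281e-01, -1.058e-01, -2.000e-04]), array([ 0.0023,  0.0023, -0.9262]))
(array([ 0.3233, -0.1697, -0.0005]), array([ 0.0023,  0.0023, -0.9262]))
```

View pics/t7c.png

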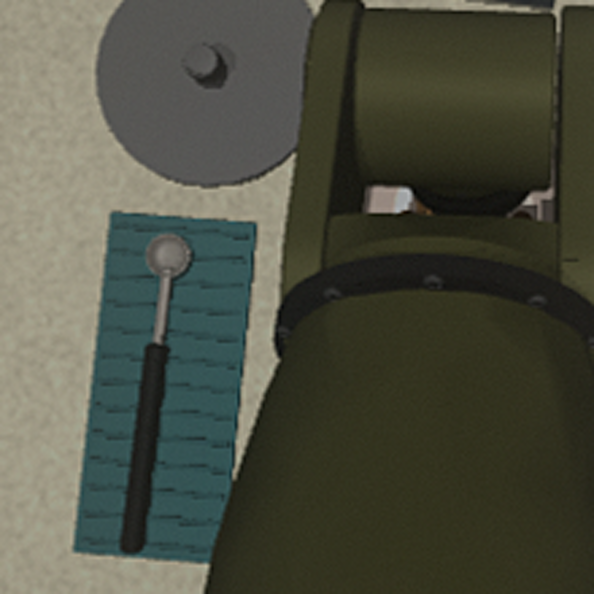

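The top crop shows the spoon on the ribbed mat: head at full-image (192,195), handle end at (179,303), lying about -4° to world x. The bowl is hidden by the arm.

Request:
arm_command:
  deltas: [0.323,-0.17,0.03,0,0,-0.93,-0.3,0.323,-0.17,0.03,0,0,-0.93,-0.3,0.323,-0.17,0.03,0,0,-0.93,-0.3,0.323,-0.17,0.03,0,0,-0.93,-0.3,0.323,-0.17,0.03,0,0,-0.93,-0.3,0.323,-0.17,0.03,0,0,-0.93,-0.3,0.323,-0.17,0.03,0,0,-0.93,-0.3,0.323,-0.17,0.03,0,0,-0.93,-0.3,0.323,-0.17,0.03,0,0,-0.93,-0.3,0.323,-0.17,0.03,0,0,-0.93,-0.3,0.323,-0.17,0.03,0,0,-0.93,-0.3,0.323,-0.17,0.03,0,0,-0.93,-0.3,0.323,-0.17,0.03,0,0,-0.93,-0.3,0.323,-0.17,0.03,0,0,-0.93,-0.3]
  squeeze: 60

```text
clock: 17.88
tool_pos: [0.4287, 0.2697, 0.1348]
tcp_rot: [-0.0, 0.042, 0.999, -0.0]
force: [0.3, 0.4, 0.2]
width: 0.353
finger_force: 0.0
```

```bash
python3 - <<'E'
from h import *
im,info=grab("wrist","w8"); s=sense(); print(s["tool_pos"],s["width"])
h=hsv(im); 
for c in blobs((h[...,1]<70)&(h[...,2]<40),300): print("dark",c.min(0),c.max(0),rect(onto(info,c,.015)))
print(go([.430,.270,.03],down(85.8)))
im,info=grab("top","t8")
for c in chews(im,info): print("top",c)
E
```

```text
[0.42878565 0.26970868 0.13488964] 0.3480632330007278
dark [ 52 239] [585 399] (array([561.6, 257.8]), array([556.7, 185.9]), 85.2)
dark [310  42] [329 234] (array([390.7, 274. ]), array([ 13.7, 148.1]), 85.7)
(array([-0.0017,  0.0006,  0.1399]), array([-0.0002, -0.0003, -0.0072]))
top (array([542.5,  43.5]), array([53.8, 25.8]), 1.5, array([305., 192.]))
top (array([566.8,  71. ]), array([24.1, 23.9]), 1.7, array([290., 178.]))
top (array([589.7,  35.2]), array([25.5, 21.6]), 32.2, array([308., 167.]))
```

View pics/w8.png

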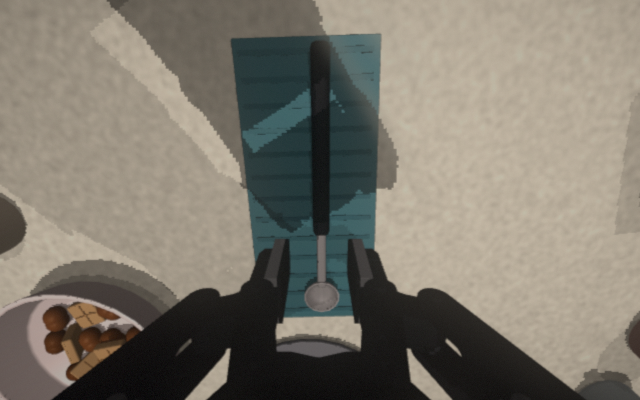

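The wrist view shows the handle at columns 310–329 with its front end at row 234, and the head at (322,297), centred between the fingers. The bowl at lower left holds the chews.

Request:
arm_command:
  deltas: [-0.002,0,0.05,0,0,-0.007,-0.3,-0.002,0,0.1,0,0,-0.007,-0.3,-0.002,0,0.13,0,0,-0.007,-0.3,-0.002,0,0.14,0,0,-0.007,-0.3,-0.002,0,0.14,0,0,-0.007,-0.3,-0.002,0,0.14,0,0,-0.007,-1,-0.002,0,0.14,0,0,-0.007,-1,-0.002,0,0.14,0,0,-0.007,-1,-0.002,0,0.14,0,0,-0.007,-1,-0.002,0,0.14,0,0,-0.007,-1,-0.002,0,0.14,0,0,-0.007,-1,-0.002,0,0.1,0,0,-0.007,-1,-0.002,0,0.05,0,0,-0.007,-1,-0.002,0,0,0,0,-0.007,-1,-0.002,0,-0.05,0,0,-0.007,-1,-0.002,0,-0.1,0,0,-0.007,-1,-0.002,0,-0.1,0,0,-0.007,-1,-0.002,0,-0.1,0,0,-0.007,-1]
  squeeze: 70

```text
clock: 19.48
tool_pos: [0.4309, 0.27, 0.2123]
tcp_rot: [0.002, 0.035, 0.999, 0.001]
force: [0.0, -0.3, -1.6]
width: 0.141
finger_force: 68.8
```

```bash
python3 - <<'E'
from h import *
s=sense(); print(s["tool_pos"],s["width"],s["finger_force"])
im,info=grab("wrist","w9")
E
```

```text
[0.43094013 0.26999914 0.21225299] 0.14114089891733766 68.84508490562439
```

View pics/w9.png

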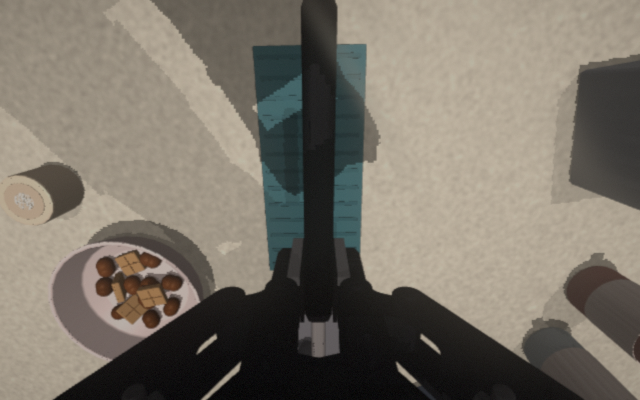

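The spoon is held: the handle is gripped at columns 302–336. The bowl at (130,300) holds all 14 pieces. Next I'll map its contents to find a free entry spot.

```bash
cat >> h.py <<'E'
B=np.array([.565,.048,0])
HEAD=np.array([-.100,0,.022])
def stirq(th,yaw=85.8): return down(yaw)*R.from_rotvec([0,np.radians(th),0])
def tcp_for(head,q): return np.array(head)-q.apply(HEAD)
E
python3 - <<'E'
from h import *
im=cv2.imread("pics/w9.png")[:,:,::-1].copy(); info=imaging.camera_info("wrist"); h=hsv(im)
m=(h[...,1]>85)&(h[...,2]>20); m[:, :85]=0;m[:,190:]=0;m[:245]=0;m[335:]=0
v,u=np.nonzero(m); P=(onto(info,np.c_[u,v],.018)-B)[:,:2]*1000
for y in range(60,-65,-10): print('%4d '%y+''.join('#' if (np.abs(P-[x,y]).max(1)<5).sum()>3 else '.' for x in range(-70,75,10)))
q=stirq(40)
for hd in ([.035,0,.15],[.035,0,.06],[.035,0,.027]): print(tcp_for(B+hd,q).round(3), go(tcp_for(B+hd,q),q))
E
```

```text
60 ...............
  50 .....##........
  40 .....######....
  30 ..##.######....
  20 ..#########....
  10 .############..
   0 .############..
 -10 ..##########...
 -20 ..##########...
 -30 ..#########....
 -40 ..######.##....
 -50 .....###.......
 -60 ...............
[0.538 0.053 0.231] (array([-0.1632, -0.2787, -0.0276]), array([-4.000e-04,  4.449e-01,  1.900e-03]))
[0.538 0.053 0.141] (array([-0.1631, -0.2787,  0.0924]), array([-4.000e-04,  4.449e-01,  1.900e-03]))
[0.538 0.053 0.108] (array([-0.163 , -0.2787,  0.1364]), array([-4.000e-04,  4.449e-01,  1.900e-03]))
```

```bash
python3 - <<'E'
from h import *
q=stirq(40)
for hd in ([.032,.028,.13],): print(tcp_for(B+hd,q).round(3), go(tcp_for(B+hd,q),q))
E
```

```text
[0.535 0.081 0.211] (array([-0.1565, -0.2417, -0.001 ]), array([-4.000e-04,  4.449e-01,  1.900e-03]))
```

Request:
arm_command:
  deltas: [-0.157,-0.242,-0.03,0,0.445,0.002,-1,-0.157,-0.242,-0.03,0,0.445,0.002,-1,-0.157,-0.242,-0.03,0,0.445,0.002,-1,-0.157,-0.242,-0.03,0,0.445,0.002,-1,-0.157,-0.242,-0.03,0,0.445,0.002,-1,-0.157,-0.242,-0.03,0,0.445,0.002,-1,-0.157,-0.242,-0.02,0,0.445,0.002,-1,-0.157,-0.242,-0.01,0,0.445,0.002,-1,-0.157,-0.242,0,0,0.445,0.002,-1,-0.157,-0.242,0,0,0.445,0.002,-1,-0.157,-0.242,0,0,0.445,0.002,-1,-0.157,-0.242,0,0,0.445,0.002,-1]

```text
clock: 20.53
tool_pos: [0.5349, 0.0812, 0.211]
tcp_rot: [-0.342, 0.034, 0.939, 0.012]
force: [-0.7, 0.0, -0.4]
width: 0.144
finger_force: 68.9
```

```bash
python3 - <<'E'
from h import *
s=sense(); r=rot(s["tcp_rot"]); print(s["tool_pos"],s["width"],s["joint_positions"].round(2), s["tool_pos"]+r.apply(HEAD)-B)
grab("wrist","w10");im,info=grab("side","s10")
cv2.imwrite("pics/s10c.png",cv2.resize(im[100:260,180:440,::-1],None,fx=3,fy=3))
q=stirq(40)
for hd in ([.032,.028,.05],[.032,.028,.03]): print(go(tcp_for(B+hd,q),q))
E
```

```text
[0.53492256 0.0811726  0.2109639 ] 0.1443693565950909 [ 0.05  0.67  1.2   0.08  1.96 -1.44] [0.03227035 0.02860693 0.12987193]
(array([-0.068 , -0.0003,  0.082 ]), array([-0.0009,  0.0004,  0.0001]))
(array([-0.0852, -0.0003,  0.1024]), array([-0.0009,  0.0004,  0.0001]))
```

View pics/s10c.png

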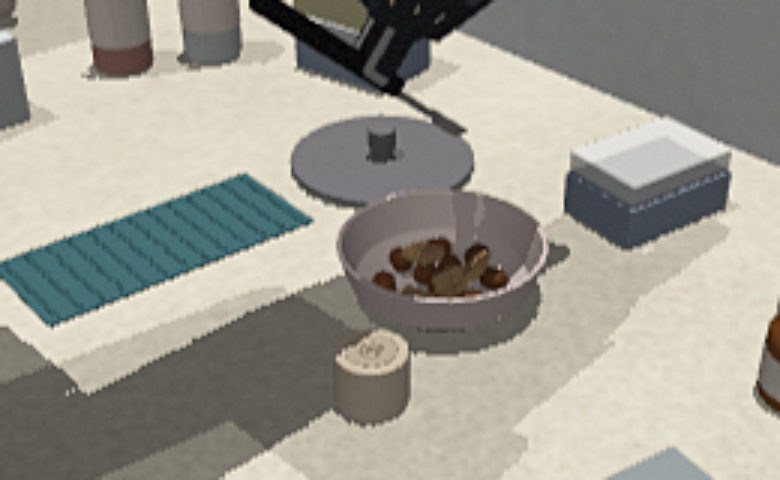

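The side crop shows the spoon gripped and tilted head-down above the bowl at (440,115). The lid and the bandage are undisturbed. I'll lower it gently.

Request:
arm_command:
  deltas: [-0.03,0,0.036,0,0,0,-1,-0.055,0,0.066,0,0,0,-1,-0.068,0,0.082,0,0,0,-1,-0.072,0,0.087,0,0,0,-1,-0.076,0,0.092,0,0,0,-1,-0.08,0,0.097,0,0,0,-1,-0.085,0,0.102,0,0,0,-1,-0.085,0,0.102,0,0,0,-1]

```text
clock: 21.3
tool_pos: [0.5348, 0.0804, 0.1106]
tcp_rot: [-0.342, 0.035, 0.939, 0.012]
force: [0.4, -0.3, -0.8]
width: 0.135
finger_force: 68.9
```

```bash
python3 - <<'E'
from h import *
s=sense(); r=rot(s["tcp_rot"]); print(s["force"],s["width"],s["tool_pos"]+r.apply(HEAD)-B)
q=stirq(40)
c=tcp_for(B+[.032,.028,.03],q)
R0=.038;a0=np.arctan2(.028,.032)
for k in range(1,21):
    a=a0+2*np.pi*k/20; print(k,(q.inv().apply(tcp_for(B+[R0*np.cos(a),R0*np.sin(a),.028],q)-c)/.75).round(3).tolist())
E
```

```text
[ 0.3569466  -0.27961618 -0.79725018] 0.13533120493572554 [0.03209407 0.02772558 0.02946212]
1 [0.011, 0.005, 0.013]
2 [0.023, 0.01, 0.023]
3 [0.035, 0.01, 0.033]
4 [0.047, 0.005, 0.043]
5 [0.056, -0.005, 0.051]
6 [0.063, -0.018, 0.057]
7 [0.067, -0.033, 0.06]
8 [0.067, -0.049, 0.06]
9 [0.063, -0.064, 0.057]
10 [0.056, -0.076, 0.051]
11 [0.046, -0.086, 0.042]
12 [0.035, -0.09, 0.033]
13 [0.022, -0.09, 0.022]
14 [0.011, -0.085, 0.013]
15 [0.001, -0.076, 0.004]
16 [-0.006, -0.063, -0.001]
17 [-0.01, -0.048, -0.005]
18 [-0.01, -0.032, -0.004]
19 [-0.006, -0.017, -0.001]
20 [0.002, -0.004, 0.005]
```

Request:
arm_command:
  deltas: [0.011,0.005,0.013,0,0,0,-1,0.023,0.01,0.023,0,0,0,-1,0.035,0.01,0.033,0,0,0,-1,0.047,0.005,0.043,0,0,0,-1,0.056,-0.005,0.051,0,0,0,-1,0.063,-0.018,0.057,0,0,0,-1,0.067,-0.033,0.06,0,0,0,-1,0.067,-0.049,0.06,0,0,0,-1,0.063,-0.064,0.057,0,0,0,-1,0.056,-0.076,0.051,0,0,0,-1]

```text
clock: 22.13
tool_pos: [0.4743, 0.0262, 0.1087]
tcp_rot: [-0.342, 0.035, 0.939, 0.012]
force: [0.0, 1.2, -0.7]
width: 0.137
finger_force: 69.1
```

```bash
python3 - <<'E'
from h import *
s=sense(); r=rot(s["tcp_rot"]); print(s["force"],s["width"],s["tool_pos"]+r.apply(HEAD)-B)
im,info=grab("top","t11"); cv2.imwrite("pics/t11c.png",cv2.resize(im[120:240,240:370,::-1],None,fx=4,fy=4))
im,info=grab("side","s11"); cv2.imwrite("pics/s11c.png",cv2.resize(im[100:260,180:440,::-1],None,fx=3,fy=3))
E
```

```text
[ 0.02806019  1.19780751 -0.67288131] 0.13722177890035556 [-0.02850063 -0.0265516   0.02752087]
```

View pics/s11c.png

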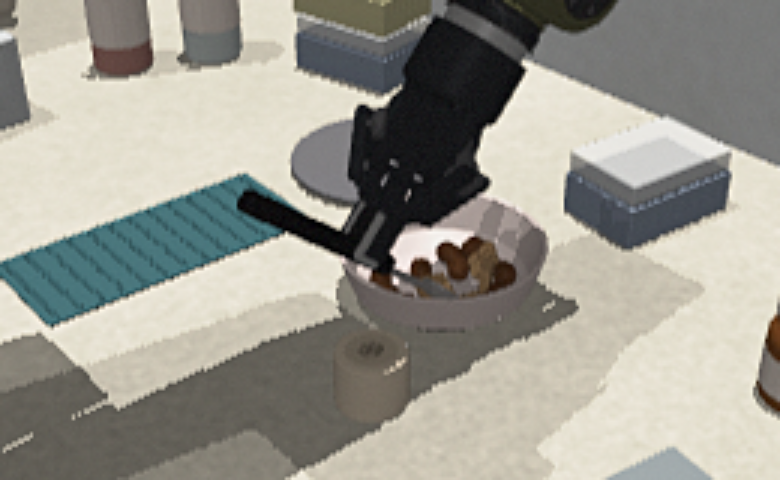

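The side crop shows the head sunk in the bowl at about (455,290), with the kibble and chews being pushed along and nothing spilled. The forces are tiny, so I'll do full turns.

```bash
python3 - <<'E'
from h import *
q=stirq(40); c=tcp_for(B+[-.0285,-.0265,.0275],q); a0=np.radians(223)
for k in range(1,21):
    a=a0+2*np.pi*k/20
    print((q.inv().apply(tcp_for(B+[.037*np.cos(a),.037*np.sin(a),.0275],q)-c)/.75).round(3).tolist(), end=' ' )
print()
for k in range(1,21):
    a=a0+2*np.pi*k/20; r=.023 if k<18 else [.027,.032,.037][k-18]
    print((q.inv().apply(tcp_for(B+[r*np.cos(a),r*np.sin(a),.0265],q)-c)/.75).round(3).tolist(), end=' ' )
E
```

```text
[-0.011, -0.007, -0.009] [-0.023, -0.011, -0.019] [-0.034, -0.01, -0.029] [-0.045, -0.005, -0.038] [-0.055, 0.005, -0.046] [-0.061, 0.017, -0.051] [-0.065, 0.032, -0.054] [-0.064, 0.048, -0.054] [-0.06, 0.062, -0.05] [-0.053, 0.074, -0.044] [-0.043, 0.083, -0.036] [-0.032, 0.087, -0.026] [-0.02, 0.086, -0.017] [-0.009, 0.081, -0.007] [0.001, 0.072, 0.001] [0.007, 0.059, 0.006] [0.01, 0.044, 0.009] [0.01, 0.028, 0.008] [0.006, 0.014, 0.005] [-0.001, 0.002, -0.001] 
[-0.018, 0.01, -0.013] [-0.025, 0.008, -0.019] [-0.032, 0.008, -0.026] [-0.039, 0.011, -0.031] [-0.045, 0.017, -0.036] [-0.049, 0.025, -0.04] [-0.051, 0.034, -0.041] [-0.051, 0.044, -0.041] [-0.048, 0.053, -0.039] [-0.044, 0.061, -0.035] [-0.038, 0.066, -0.03] [-0.031, 0.068, -0.024] [-0.023, 0.068, -0.018] [-0.016, 0.065, -0.012] [-0.011, 0.059, -0.007] [-0.007, 0.051, -0.004] [-0.005, 0.042, -0.002] [-0.001, 0.031, 0.001] [0.001, 0.017, 0.002] [-0.002, 0.002, -0.0]
```

Request:
arm_command:
  deltas: [-0.011,-0.007,-0.009,0,0,0,-1,-0.023,-0.011,-0.019,0,0,0,-1,-0.034,-0.01,-0.029,0,0,0,-1,-0.045,-0.005,-0.038,0,0,0,-1,-0.055,0.005,-0.046,0,0,0,-1,-0.061,0.017,-0.051,0,0,0,-1,-0.065,0.032,-0.054,0,0,0,-1,-0.064,0.048,-0.054,0,0,0,-1,-0.06,0.062,-0.05,0,0,0,-1,-0.053,0.074,-0.044,0,0,0,-1,-0.043,0.083,-0.036,0,0,0,-1,-0.032,0.087,-0.026,0,0,0,-1,-0.02,0.086,-0.017,0,0,0,-1,-0.009,0.081,-0.007,0,0,0,-1,0.001,0.072,0.001,0,0,0,-1,0.007,0.059,0.006,0,0,0,-1,0.01,0.044,0.009,0,0,0,-1,0.01,0.028,0.008,0,0,0,-1,0.006,0.014,0.005,0,0,0,-1,0,0,0,0,0,0,-1]

```text
clock: 23.9
tool_pos: [0.4742, 0.0264, 0.1085]
tcp_rot: [-0.342, 0.035, 0.939, 0.012]
force: [1.2, 3.7, -0.8]
width: 0.138
finger_force: 70.5
```

```bash
python3 - <<'E'
from h import *
s=sense(); r=rot(s["tcp_rot"]); print(s["force"],s["width"],s["finger_force"],s["tool_pos"]+r.apply(HEAD)-B)
im,info=grab("side","s12"); cv2.imwrite("pics/s12c.png",cv2.resize(im[150:230,270:390,::-1],None,fx=5,fy=5))
E
```

```text
[ 1.18308455  3.68084196 -0.82962283] 0.13784664410066305 70.52232027053833 [-0.02856001 -0.02629513  0.02727752]
```

View pics/s12c.png

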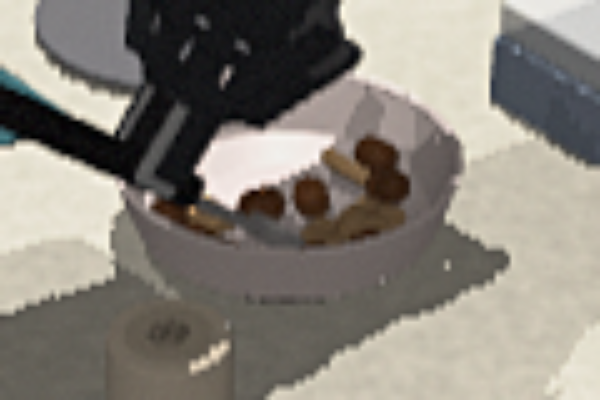

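The side crop shows the head still among the kibble at (270,230), with pieces spread round the wall and all inside the bowl. Continuing with an inner turn, then another wide one.

Request:
arm_command:
  deltas: [-0.018,0.01,-0.013,0,0,0,-1,-0.025,0.008,-0.019,0,0,0,-1,-0.032,0.008,-0.026,0,0,0,-1,-0.039,0.011,-0.031,0,0,0,-1,-0.045,0.017,-0.036,0,0,0,-1,-0.049,0.025,-0.04,0,0,0,-1,-0.051,0.034,-0.041,0,0,0,-1,-0.051,0.044,-0.041,0,0,0,-1,-0.048,0.053,-0.039,0,0,0,-1,-0.044,0.061,-0.035,0,0,0,-1,-0.038,0.066,-0.03,0,0,0,-1,-0.031,0.068,-0.024,0,0,0,-1,-0.023,0.068,-0.018,0,0,0,-1,-0.016,0.065,-0.012,0,0,0,-1,-0.011,0.059,-0.007,0,0,0,-1,-0.007,0.051,-0.004,0,0,0,-1,-0.005,0.042,-0.002,0,0,0,-1,-0.001,0.031,0.001,0,0,0,-1,0.001,0.017,0.002,0,0,0,-1,0,0,0,0,0,0,-1]

```text
clock: 25.62
tool_pos: [0.4736, 0.0272, 0.1087]
tcp_rot: [-0.342, 0.034, 0.939, 0.012]
force: [4.2, 2.8, 5.6]
width: 0.133
finger_force: 85.3
```

Request:
arm_command:
  deltas: [-0.011,-0.007,-0.009,0,0,0,-1,-0.023,-0.011,-0.019,0,0,0,-1,-0.034,-0.01,-0.029,0,0,0,-1,-0.045,-0.005,-0.038,0,0,0,-1,-0.055,0.005,-0.046,0,0,0,-1,-0.061,0.017,-0.051,0,0,0,-1,-0.065,0.032,-0.054,0,0,0,-1,-0.064,0.048,-0.054,0,0,0,-1,-0.06,0.062,-0.05,0,0,0,-1,-0.053,0.074,-0.044,0,0,0,-1,-0.043,0.083,-0.036,0,0,0,-1,-0.032,0.087,-0.026,0,0,0,-1,-0.02,0.086,-0.017,0,0,0,-1,-0.009,0.081,-0.007,0,0,0,-1,0.001,0.072,0.001,0,0,0,-1,0.007,0.059,0.006,0,0,0,-1,0.01,0.044,0.009,0,0,0,-1,0.01,0.028,0.008,0,0,0,-1,0.006,0.014,0.005,0,0,0,-1,0,0,0,0,0,0,-1]

```text
clock: 27.28
tool_pos: [0.474, 0.0265, 0.1086]
tcp_rot: [-0.343, 0.035, 0.939, 0.012]
force: [0.0, 0.6, 1.6]
width: 0.133
finger_force: 84.6
```

```bash
python3 - <<'E'
from h import *
s=sense(); r=rot(s["tcp_rot"]); print(s["force"],s["width"],s["finger_force"],s["tool_pos"]+r.apply(HEAD)-B)
im,info=grab("side","s13"); cv2.imwrite("pics/s13c.png",cv2.resize(im[150:230,230:390,::-1],None,fx=4,fy=4))
E
```

```text
[0.02114643 0.59272932 1.61046335] 0.13334905795687485 84.58984136581421 [-0.02883424 -0.0261823   0.0273264 ]
```

View pics/s13c.png

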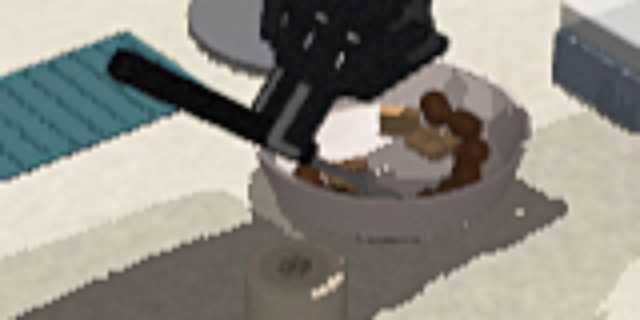

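The side crop shows the head at about (380,190), still low among the food. The finger force changed slightly. One more wide turn, then I'll lift and check the grip.

Request:
arm_command:
  deltas: [-0.011,-0.007,-0.009,0,0,0,-1,-0.023,-0.011,-0.019,0,0,0,-1,-0.034,-0.01,-0.029,0,0,0,-1,-0.045,-0.005,-0.038,0,0,0,-1,-0.055,0.005,-0.046,0,0,0,-1,-0.061,0.017,-0.051,0,0,0,-1,-0.065,0.032,-0.054,0,0,0,-1,-0.064,0.048,-0.054,0,0,0,-1,-0.06,0.062,-0.05,0,0,0,-1,-0.053,0.074,-0.044,0,0,0,-1,-0.043,0.083,-0.036,0,0,0,-1,-0.032,0.087,-0.026,0,0,0,-1,-0.02,0.086,-0.017,0,0,0,-1,-0.009,0.081,-0.007,0,0,0,-1,0.001,0.072,0.001,0,0,0,-1,0.007,0.059,0.006,0,0,0,-1,0.01,0.044,0.009,0,0,0,-1,0.01,0.028,0.008,0,0,0,-1,0.006,0.014,0.005,0,0,0,-1,-0.01,0.01,-0.01,0,0,0,-1]

```text
clock: 29.0
tool_pos: [0.4846, 0.0324, 0.1096]
tcp_rot: [-0.343, 0.035, 0.939, 0.012]
force: [1.0, 0.1, 0.1]
width: 0.139
finger_force: 84.4
```

```bash
python3 - <<'E'
from h import *
s=sense(); r=rot(s["tcp_rot"]); print(s["force"],s["width"],s["finger_force"],s["tool_pos"]+r.apply(HEAD)-B)
p=s["tool_pos"]
print(go(p+[0,0,.06]),go(p+[0.01,0,.12]))
print(go([.46,.2,.23],down(86)), go([.43,.27,.17],down(86)))
E
```

```text
[1.02460365 0.07912918 0.11850838] 0.13889338003132 84.4312584400177 [-0.01824984 -0.02035904  0.02835838]
(array([ 0.0515, -0.0001, -0.0612]), array([0., 0., 0.])) (array([ 0.0929,  0.0008, -0.131 ]), array([0., 0., 0.]))
(array([ 0.1413,  0.2202, -0.0913]), array([ 1.000e-04, -4.455e-01, -3.100e-03])) (array([ 0.1257,  0.3104, -0.    ]), array([ 1.000e-04, -4.455e-01, -3.100e-03]))
```

Request:
arm_command:
  deltas: [0.015,0,-0.018,0,0,0,-1,0.03,0,-0.036,0,0,0,-1,0.045,0,-0.054,0,0,0,-1,0.06,0,-0.072,0,0,0,-1,0.075,0,-0.09,0,0,0,-1,0.09,0,-0.108,0,0,0,-1,0.103,0,-0.122,0,0,0,-1,0.103,0,-0.122,0,0,0,-1]

```text
clock: 29.67
tool_pos: [0.4858, 0.0336, 0.2314]
tcp_rot: [-0.34, 0.035, 0.94, 0.012]
force: [-0.8, -0.7, -0.5]
width: 0.136
finger_force: 84.5
```

```bash
python3 - <<'E'
from h import *
s=sense(); r=rot(s["tcp_rot"]); print(s["width"],s["finger_force"],s["tool_pos"],s["tool_pos"]+r.apply(HEAD)-B)
im,info=grab("side","s14"); a=cv2.resize(im[80:240,220:420,::-1],None,fx=3,fy=3)
im,info=grab("wrist","w14"); 
b=cv2.resize(im[:,:,::-1],(600,375))
cv2.imwrite("pics/s14c.png",a)
g=np.zeros((600,800,3),np.uint8)
g[:300,:375]=cv2.resize(a,(375,300)); g[300:,:480]=cv2.resize(b,(480,300)); cv2.imwrite("pics/m14.png",g)
print(go([.45,.2,.23],down(86)), go([.43,.27,.17],down(86)))
E
```

```text
0.13583725389713136 84.48189496994019 [0.48577189 0.03358084 0.23144583] [-0.01670843 -0.01915098  0.15049584]
(array([0.0495, 0.2175, 0.0389]), array([ 1.00e-04, -4.45e-01, -2.70e-03])) (array([0.0237, 0.3087, 0.1216]), array([ 1.00e-04, -4.45e-01, -2.70e-03]))
```

View pics/m14.png

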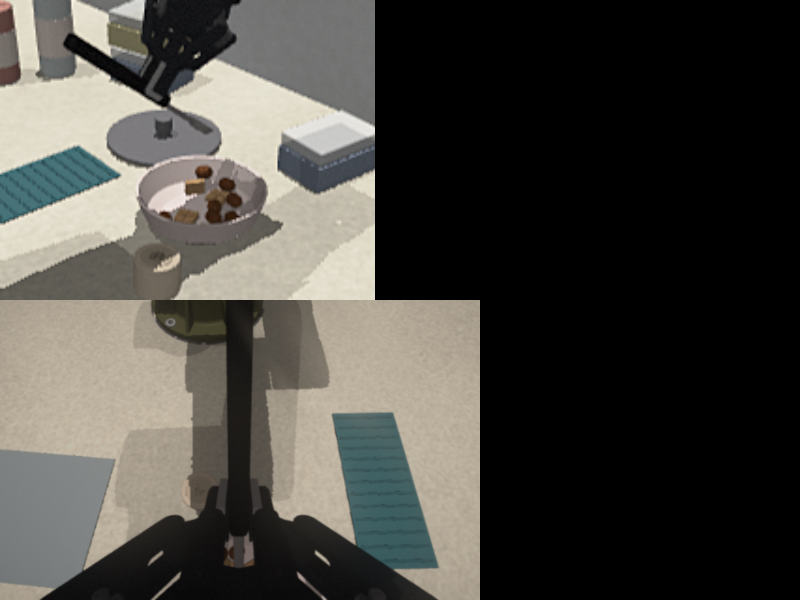

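The side crop (top) shows the spoon lifted clear, its head empty, and the food in the bowl. The wrist view shows the handle still straight in the jaws and the ribbed mat empty at (385,490).

Request:
arm_command:
  deltas: [0.05,0.217,0.03,0,-0.445,-0.003,-1,0.05,0.217,0.03,0,-0.445,-0.003,-1,0.05,0.217,0.03,0,-0.445,-0.003,-1,0.05,0.217,0.03,0,-0.445,-0.003,-1,0.05,0.217,0.03,0,-0.445,-0.003,-1,0.05,0.217,0.03,0,-0.445,-0.003,-1,0.024,0.305,0.121,0,-0.445,-0.003,-1,0.024,0.305,0.121,0,-0.445,-0.003,-1,0.024,0.305,0.121,0,-0.445,-0.003,-1,0.024,0.305,0.121,0,-0.445,-0.003,-1,0.024,0.305,0.121,0,-0.445,-0.003,-1,0.024,0.305,0.121,0,-0.445,-0.003,-1]

```text
clock: 30.77
tool_pos: [0.4302, 0.2672, 0.1714]
tcp_rot: [0.0, 0.035, 0.999, 0.0]
force: [0.5, -0.4, -0.1]
width: 0.137
finger_force: 84.4
```

```bash
python3 - <<'E'
from h import *
s=sense(); print(s["tool_pos"])
print(go([.43,.267,.060],down(86)),go([.43,.267,.032],down(86)))
im,info=grab("side","s15");
im,info=grab("top","t15");h=hsv(im)
x=np.zeros(h.shape[:2],bool); x[150:330,130:240]=1
for c in blobs(x&(h[...,0]>80)&(h[...,0]<100)&(h[...,1]>60),200): print("mat",rect(onto(info,c,0.004)))
i2,f2=grab("wrist","w15")
cv2.imwrite("pics/m15.png",np.hstack([cv2.resize(i2,(480,300)),cv2.resize(cv2.imread("pics/s15.png")[40:200,180:340,::-1],(300,300))])[:,:,::-1])
E
```

```text
[0.43022613 0.26718136 0.17137105]
(array([ 0.0003, -0.0003,  0.1485]), array([0.0002, 0.0002, 0.0003])) (array([ 0.0003, -0.0003,  0.1858]), array([0.0002, 0.0002, 0.0003]))
mat (array([434.7, 262.1]), array([106.6, 248.3]), 86.7)
```

View pics/m15.png

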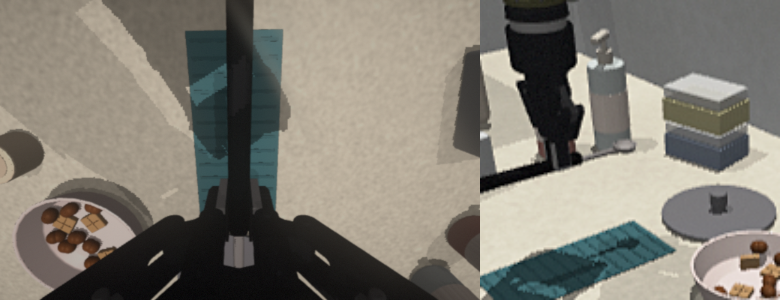

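The wrist view (left) shows the spoon over its mat in line with it, and the side crop shows it about level. Laying it down.

Request:
arm_command:
  deltas: [0,0,0.05,0,0,0,-1,0,0,0.1,0,0,0,-1,0,0,0.14,0,0,0,-1,0,0,0.16,0,0,0,-1,0,0,0.17,0,0,0,-1,0,0,0.18,0,0,0,-1,0,0,0.187,0,0,0,-1,0,0,0.187,0,0,0,-1,0,0,0.187,0,0,0,-0.6,0,0,0.187,0,0,0,-0.4,0,0,0.187,0,0,0,-0.2,0,0,0.187,0,0,0,-0.2,0,0,0.187,0,0,0,-0.2,0,0,0.14,0,0,0,-0.2,0,0,0.1,0,0,0,-0.2,0,0,0.05,0,0,0,-0.2,0,0,0,0,0,0,-0.2,0,0,0,0,0,0,-0.2]
  squeeze: 40

```text
clock: 32.42
tool_pos: [0.4316, 0.269, 0.178]
tcp_rot: [0.005, 0.034, 0.999, 0.003]
force: [1.0, 0.2, 0.6]
width: 0.399
finger_force: 0.0
```

```bash
python3 - <<'E'
from h import *
s=sense(); print(s["tool_pos"],s["width"])
im,info=grab("wrist","w16");h=hsv(im)
for c in blobs((h[...,1]<70)&(h[...,2]<40),300): print("dark",c.min(0),c.max(0),rect(onto(info,c,.015)))
im,info=grab("top","t16"); g=cv2.cvtColor(im,cv2.COLOR_RGB2GRAY)
c=cv2.HoughCircles(cv2.medianBlur(g,3),cv2.HOUGH_GRADIENT,1,60,param1=80,param2=25,minRadius=38,maxRadius=48)
if c is not None:
    for k in c[0]: print(k,onto(info,k[:2],.010).round(4))
# lid disc: low-saturation dark
h=hsv(im); m=(h[...,1]<30)&(h[...,2]<85)&(h[...,2]>45); m[:70]=0;m[185:]=0;m[:,:150]=0;m[:,260:]=0
for c in blobs(m,1500): print("lid",cv2.minEnclosingCircle(c),onto(info,cv2.minEnclosingCircle(c)[0],.008).round(4))
E
```

```text
[0.43162363 0.26899907 0.17797301] 0.398865939984277
dark [ 52 240] [585 399] (array([608. , 260.7]), array([664.3, 221.9]), 85.6)
dark [306  38] [323 205] (array([385.9, 270. ]), array([ 14.3, 146.7]), 86.3)
[208.5 125.5  43.1] [[0.6694 0.2383 0.01  ]]
[300.5 177.5  41.7] [[0.5683 0.0502 0.01  ]]
lid ((208.3871307373047, 126.74497985839844), 43.006771087646484) [[0.6674 0.239  0.008 ]]
```

```bash
python3 - <<'E'
from h import *
print(go([.667,.238,.14],down(86)))
E
```

```text
(array([-0.318 , -0.0184,  0.0439]), array([0.0014, 0.0016, 0.0007]))
```

Request:
arm_command:
  deltas: [-0.318,-0.018,0.04,0,0,0,0.1,-0.318,-0.018,0.04,0,0,0,0.1,-0.318,-0.018,0.04,0,0,0,0.1,-0.318,-0.018,0.04,0,0,0,0.1,-0.318,-0.018,0.04,0,0,0,0.1,-0.318,-0.018,0.04,0,0,0,0.1,-0.318,-0.018,0.04,0,0,0,0.1,-0.318,-0.018,0.04,0,0,0,0.1,-0.318,-0.018,0.04,0,0,0,0.1]

```text
clock: 33.27
tool_pos: [0.6657, 0.238, 0.1393]
tcp_rot: [-0.001, 0.034, 0.999, -0.0]
force: [0.3, -0.2, -0.2]
width: 0.547
finger_force: 0.0
```

```bash
python3 - <<'E'
from h import *
s=sense(); print(s["tool_pos"],s["width"])
im,info=grab("wrist","w17")
E
```

```text
[0.66572588 0.23801503 0.1393423 ] 0.5465476609360843
```

View pics/w17.png

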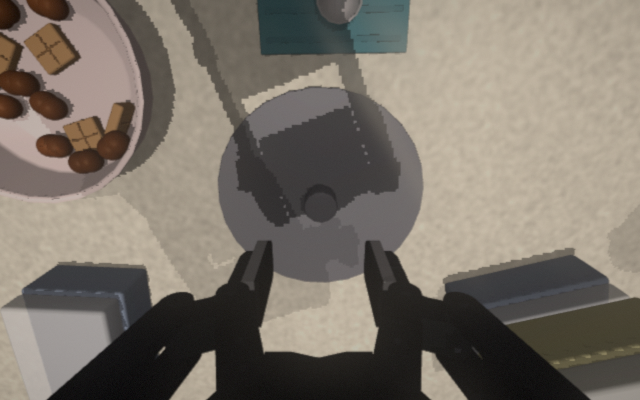

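The wrist view shows the lid disc with its edge at columns 218–423 and rows 86–283, and the knob top at (319,202). The spoon head is on its mat at (338,10).

```bash
python3 - <<'E'
from h import *
info=imaging.camera_info("wrist")
e=onto(info,[(218,184),(423,184),(320,86),(320,283)],.010); print(e[:2].mean(0),e[2:].mean(0))
print(onto(info,(319,201),.040))
E
```

```text
[0.66022587 0.24027599 0.01      ] [0.66985545 0.23921227 0.01      ]
[[0.66423061 0.23867861 0.04      ]]
```

```bash
python3 - <<'E'
from h import *
print(go([.666,.239,.043],down(86)))
E
```

```text
(array([-0.0006,  0.001 ,  0.1298]), array([ 0.0001, -0.0008,  0.001 ]))
```

Request:
arm_command:
  deltas: [0,0.001,0.05,0,0,0,0.1,0,0.001,0.09,0,0,0,0.1,0,0.001,0.115,0,0,0,0.1,0,0.001,0.13,0,0,0,0.1,0,0.001,0.13,0,0,0,0.1,0,0.001,0.13,0,0,0,-1,0,0.001,0.13,0,0,0,-1,0,0.001,0.13,0,0,0,-1,0,0.001,0.13,0,0,0,-1,0,0.001,0.13,0,0,0,-1,0,0.001,0.13,0,0,0,-1,0,0.001,0.1,0,0,0,-1,0,0.001,0.06,0,0,0,-1,0,0.001,0.01,0,0,0,-1,0,0.001,-0.03,0,0,0,-1,0,0.001,-0.03,0,0,0,-1,0,0.001,-0.03,0,0,0,-1]
  squeeze: 60

```text
clock: 34.73
tool_pos: [0.6673, 0.239, 0.1667]
tcp_rot: [0.002, 0.034, 0.999, 0.001]
force: [1.0, -0.2, -2.2]
width: 0.283
finger_force: 59.1
```

```bash
python3 - <<'E'
from h import *
s=sense(); print(s["tool_pos"],s["width"],s["finger_force"],s["force"])
im,info=grab("top","t18"); im,info=grab("wrist","w18")
q=down(86)
for p in ([.565,.048,.16],[.565,.048,.12],[.565,.048,.086]): print(go(p,q))
E
```

```text
[0.66728438 0.23895646 0.16666413] 0.28324658652870843 59.086071252822876 [ 1.00758458 -0.16692949 -2.17061727]
(array([ 0.1172, -0.2628,  0.0039]), array([ 0.0001, -0.0005,  0.0006]))
(array([ 0.1172, -0.2628,  0.0573]), array([ 0.0001, -0.0005,  0.0006]))
(array([ 0.1171, -0.2629,  0.1026]), array([ 0.0001, -0.0005,  0.0006]))
```

Request:
arm_command:
  deltas: [0.117,-0.263,0.004,0,0,0,-1,0.117,-0.263,0.004,0,0,0,-1,0.117,-0.263,0.004,0,0,0,-1,0.117,-0.263,0.004,0,0,0,-1,0.117,-0.263,0.004,0,0,0,-1,0.117,-0.263,0.004,0,0,0,-1,0.117,-0.263,0.03,0,0,0,-1,0.117,-0.263,0.05,0,0,0,-1,0.117,-0.263,0.05,0,0,0,-1,0.117,-0.263,0.05,0,0,0,-1]

```text
clock: 35.67
tool_pos: [0.565, 0.0481, 0.1249]
tcp_rot: [-0.001, 0.034, 0.999, 0.0]
force: [-0.6, -0.3, -1.7]
width: 0.275
finger_force: 59.2
```

```bash
python3 - <<'E'
from h import *
s=sense(); print(s["tool_pos"],s["width"],s["finger_force"])
im,info=grab("wrist","w19"); i2,f2=grab("side","s19")
cv2.imwrite("pics/m19.png",np.hstack([im[:300,140:500],cv2.resize(i2[130:230,270:390],(360,300))])[:,:,::-1])
print(go([.565,.048,.085],down(86)))
E
```

```text
[0.56497365 0.04810121 0.12485841] 0.274766762007868 59.23823297023773
(array([ 0.001 , -0.0004,  0.0551]), array([0.0004, 0.0001, 0.0009]))
```

View pics/m19.png

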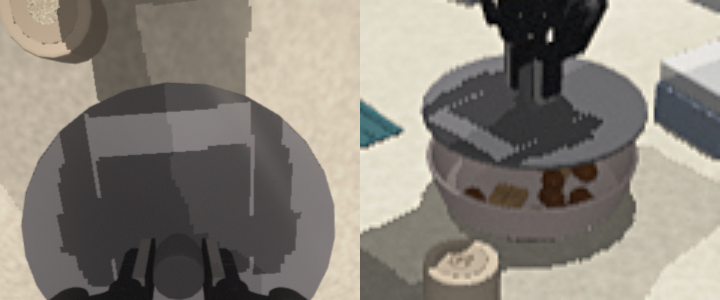

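The wrist crop shows the lid held level by its knob, and the side crop shows it centred just above the bowl rim. Lowering gently.

Request:
arm_command:
  deltas: [0,0,0.012,0,0,0,-1,0,0,0.024,0,0,0,-1,0,0,0.034,0,0,0,-1,0,0,0.042,0,0,0,-1,0,0,0.048,0,0,0,-1,0,0,0.051,0,0,0,-1,0,0,0.053,0,0,0,-1,0,0,0.053,0,0,0,-1]

```text
clock: 36.43
tool_pos: [0.5664, 0.0481, 0.0888]
tcp_rot: [0.001, 0.034, 0.999, 0.0]
force: [-10.0, -1.1, 27.8]
width: 0.277
finger_force: 62.3
```

```bash
python3 - <<'E'
from h import *
s=sense(); print(s["tool_pos"],s["width"],s["force"])
i2,f2=grab("side","s20")
cv2.imwrite("pics/s20c.png",cv2.resize(i2[130:230,270:390],(600,500))[:,:,::-1])
E
```

```text
[0.56641249 0.04808636 0.08877532] 0.2774739868463483 [-10.02218986  -1.07872734  27.83185585]
```

View pics/s20c.png

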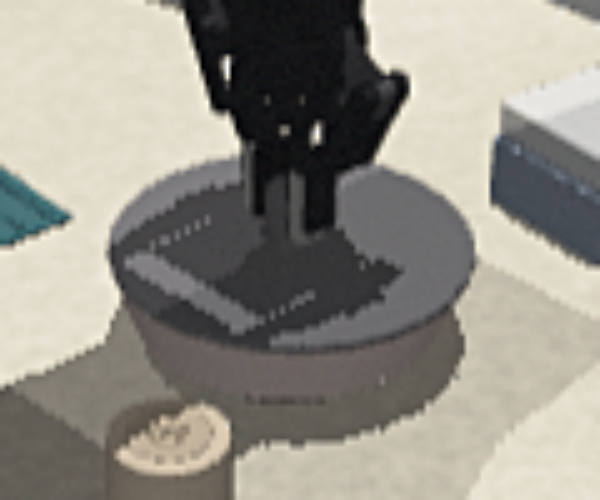

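The side crop shows the lid down on the bowl, but the force is 28 N up and -10 N in x, so it may be catching on the far side. I'll ease up, shift 3 mm towards the base and lower it again.

Request:
arm_command:
  deltas: [0,0,-0.008,0,0,0,-1,0,0,-0.012,0,0,0,-1,0.004,0,-0.012,0,0,0,-1,0.004,0,-0.012,0,0,0,-1,0.004,0,-0.008,0,0,0,-1,0.004,0,-0.005,0,0,0,-1,0.004,0,-0.003,0,0,0,-1,0.004,0,-0.002,0,0,0,-1,0.004,0,-0.002,0,0,0,-1]

```text
clock: 37.23
tool_pos: [0.5629, 0.0483, 0.0888]
tcp_rot: [0.001, 0.034, 0.999, 0.0]
force: [-7.6, 0.0, 17.9]
width: 0.279
finger_force: 61.3
```

```bash
python3 - <<'E'
from h import *
s=sense(); print(s["tool_pos"],s["width"],s["force"],s["wrist_torque"])
E
```

```text
[0.56288915 0.04826192 0.08881815] 0.27903879113496716 [-7.616609    0.03835194 17.91983732] [-0.03390107  1.10785257 -0.01180429]
```

Request:
arm_command:
  deltas: [0,0,-0.003,0,0,0,-1,0,0,-0.003,0,0,0,-0.5,0,0,-0.003,0,0,0,-0.2,0,0,-0.003,0,0,0,0.1,0,0,-0.003,0,0,0,0.1,0,0,-0.003,0,0,0,0.1,0,0,-0.003,0,0,0,0.1,0,0,-0.04,0,0,0,0.1,0,0,-0.08,0,0,0,0.1,0.05,0.05,-0.13,0,0,0,0.1,0.12,0.1,-0.16,0,0,0,0.1,0.2,0.2,-0.16,0,0,0,0.1,0.2,0.3,-0.16,0,0,0,0.1,0.2,0.35,-0.16,0,0,0,0.1,0.2,0.4,-0.16,0,0,0,0.1,0.2,0.4,-0.16,0,0,0,0.1,0.2,0.4,-0.16,0,0,0,0.1,0.2,0.4,-0.16,0,0,0,0.1]

```text
clock: 38.73
tool_pos: [0.4322, 0.3612, 0.2081]
tcp_rot: [0.0, 0.033, 0.999, 0.001]
force: [-0.4, -0.1, 0.7]
width: 0.548
finger_force: 0.0
```

```bash
python3 - <<'E'
from h import *
from scipy.optimize import least_squares
print(sense()["tool_pos"])
P=[]
out=[]
for n in ("top","side"):
    im,info=grab(n,n+"21"); out.append((im,info))
im,info=out[0];h=hsv(im)
m=(h[...,1]<45)&(h[...,2]<95); m[:110]=0;m[235:]=0;m[:,:245]=0;m[:,365:]=0
for c in blobs(m,1000):
    cc,r=cv2.minEnclosingCircle(c); print(cc,r,[onto(info,cc,z).round(4) for z in (.051,)])
a=cv2.resize(out[0][0][100:320,130:390],(450,380)); b=cv2.resize(out[1][0][130:230,270:390],(350,292))
g=np.zeros((380,800,3),np.uint8); g[:,:450]=a; g[:292,450:]=b
cv2.imwrite("pics/m21.png",g[:,:,::-1])
E
```

```text
[0.43217541 0.3611522  0.20811587]
(301.1189270019531, 178.02737426757812) 47.07615280151367 [array([[0.5617, 0.0467, 0.051 ]])]
```

View pics/m21.png

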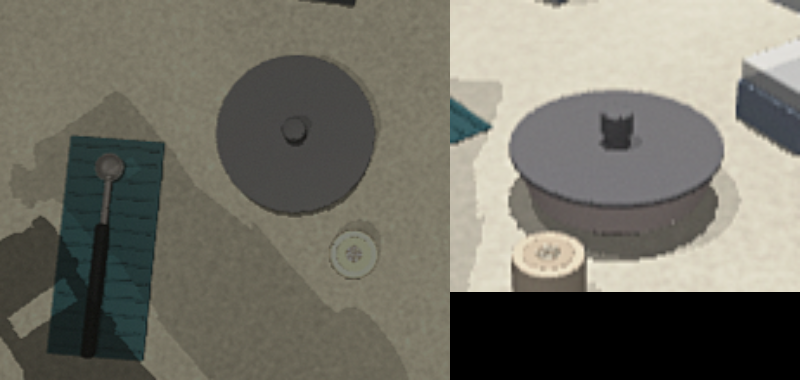

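The top crop shows the spoon on its mat and the lid centred on the bowl with its knob at (294,129). The side crop shows the lid level. I'll check its height by triangulating the knob.

```bash
python3 - <<'E'
from h import *
def tri(u1,u2):
    A=[];b=[]
    for n,u in (("top",u1),("side",u2)):
        i=imaging.camera_info(n); d=ray(i,u)[0]; d/=np.linalg.norm(d); M=np.eye(3)-np.outer(d,d); A.append(M); b.append(M@i["position"])
    x,*_=np.linalg.lstsq(np.vstack(A),np.hstack(b),rcond=None); return x.round(4)
print("knob",tri((299.9,174.7),(327.3,168.7)))
# disc top in both views by mask
def ell(n,win):
    im=cv2.imread(f"pics/{n}21.png")[:,:,::-1].copy();h=hsv(im);x0,x1,y0,y1=win
    m=np.zeros(h.shape[:2],bool); m[y0:y1,x0:x1]=((h[...,1]<45)&(h[...,2]<105))[y0:y1,x0:x1]
    m=cv2.morphologyEx(m.astype(np.uint8),cv2.MORPH_OPEN,np.ones((5,5),np.uint8))
    c=max(blobs(m,500),key=len); return cv2.fitEllipse(cv2.convexHull(c))
print(ell("top",(245,365,110,235)),ell("side",(280,370,155,205)))
for uv in [(290,180),(366,180)]: pass
# reference: other-lid-on-bench knob in the first pictures (true top z=.040)
i=imaging.camera_info("side"); f=200/np.tan(np.radians(i["fovy"])/2)
for z in (.083,.088,.090):
    v=rot(i["rotation"]).inv().apply(np.array([.562,.048,z])-i["position"]); print(z,i["cx"]-f*v[0]/v[2],i["cy"]+f*v[1]/v[2])
for z in (.053,.058,.06):
    pts=[]
    for a in np.linspace(0,2*np.pi,72):
        v=rot(i["rotation"]).inv().apply(np.array([.562+.087*np.cos(a),.048+.087*np.sin(a),z])-i["position"]); pts.append((i["cx"]-f*v[0]/v[2],i["cy"]+f*v[1]/v[2]))
    pts=np.array(pts); print(z,pts.min(0).round(1),pts.max(0).round(1))
im=cv2.imread("pics/side21.png"); g=im[150:215,327].astype(int).sum(1)//3; print(list(zip(range(150,215),g)))
E
```

```text
knob [0.5646 0.0464 0.0823]Traceback (most recent call last):
  File "<stdin>", line 14, in <module>
  File "<stdin>", line 13, in ell
ValueError: max() iterable argument is empty
```

The knob top comes out at z = 0.082 (0.083 when seated) and within 2 mm of the bowl's centre, so the lid is seated. The gripper is clear, so I'll hand in.

```bash
python3 -c "
from rig import order; print(order.close_job())"
```

```text
the job is handed in; nothing more can be done
None
```

The job is handed in with no verdict returned: all four chews are in the bowl and stirred in, the spoon is back flat on its ribbed mat, the lid measures as fully seated, and I saw no sign that the jar or the bandage had moved.

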